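Pack the drypoint kit into its carrying caddy

ROBOT

A 7-joint arm with a two-finger parallel gripper is mounted at the origin on a cart in front of the work surface, level with it; the furniture and walls round the work are solid. World frame = base frame: x ahead of the robot, y to its left, z up, the work surface at z = 0. Lengths are in m, angles in rad, forces in N, time in s.
With the tool pointing down it reaches from about 0.4 to 0.85 m from the base axis. Payload 10.4 kg.
Tool frame: the origin (TCP) lies at the very end of the fingers, on their centre line; the grasp point (between the pads) lies 19 mm behind it; z points along the fingers, y is the line along which they close (so a half turn about z gives the same grasp; the last joint's range is limited). The gripper opens to 85 mm and grips with 20 to 120 N. Pads are 22 mm wide; open, the fingers measure 114 mm over their backs; the gripper's body (76 mm by 85 mm) begins 54 mm behind the grasp point. The pads swing forward as they close: fully open they stand 13 mm farther back than shut.
Start: joints at [-1.303, 0.332, -0.065, 1.46, 0.022, 1.35, -0.088], TCP at [0.179, 0.599, 0.231] pointing down, gripper open.
Joint ranges: [-2.6, 2.6], [-0.5, 2.12], [-1.47, 1.34], [0.16, 2.42], [-1.27, 4.41], [0.06, 2.06], [-2.6, 2.6]. Speed limits (rad/s): [2.22, 2.22, 2.79, 2.79, 3.14, 3.14, 3.14].

INTERFACE

Orientations are given as a unit quaternion [x, y, z, w].
In Python, from workcell import manip, optics gives the robot as it stands.
- The arm moves only by the tool jog_arm, never from a script. Its arguments are lists of equal length, an entry for each row: "dr": the turn, a rotation vector about the tool's x, y, z normalised to -1 to 1, where 1 is 4 degrees, a list of three; "translation": the shift along the tool's x, y, z normalised to -1 to 1, where 1 is 0.025 m, a list of three; "jaw": the opening, from 0 (shut) to 1 (fully open). A call has 1 to 10 rows; each row shifts and turns the commanded pose from where the row before left it, along the tool's axes as they then stand; what a row does not reach is not made up. A row lasts 1/10 s, in which the tool goes at most 50 mm and 8.59 degrees, less where a joint would pass 70% of its speed; a pose out of reach is approached as far as the arm can. A call with a number of a shift or a turn outside -1 to 1 is refused whole. A call with a gripper value outside its range is refused whole. The fingers move at their own pace and stop on an object; "squeeze" is the grip in N (left out, the last holds). Time passes only in rows, so rows that do not move let the fingers close. It gives the time, the measured TCP pose, the force, the opening and the grip force at its end, in the units of the state.
- manip.get_obs(): the state, without advancing time (a new reading comes with each control period).
- optics.camera(name): name is "scene" or "top"; returns a dict with "color" (400x640x3 uint8, red, green, blue), "mtx" (3x3 intrinsics, pixels), "k1" (the pictures are not rectified: a ray, as slopes to the right and down, at radius r is drawn at 1 + k1 r^2 times it, then the intrinsics apply), "R" (3x3) and "t" (3): a world point X has camera coordinates R X + t. Camera axes: x right, y down, z forward; pixel columns grow to the right and rows downward; lengths in m; the calibration is good to about 2 mm. A picture is of the moment at which its call begins. There is no depth.
- manip.hand_in(): hands the job in; it is judged then, once.
The state is a dict: "clock": time; "joint_pos": joint angles; "joint_velocities": joint speeds; "tau": joint torques, N m; "position": TCP position; "ee_rot": TCP orientation; "ft_force": force on the tool from outside, world axes, zero at the start; "torque": the same for the moment, N m; "grip_width": opening from 0.0 (shut) to 1.0 (fully open); "grasp_force": force on a finger pad.
Only numpy, scipy, OpenCV 4.12 (cv2) and the standard library are available. Lean on these libraries where they do the work, as an engineer would, in place of code of your own. Each camera call takes 0.05 s, during which the arm holds its last target. There are 200 camera calls.

TASK

Pack the drypoint kit into the plywood caddy, each piece in its own insert: the copper plate flat in the shallow pocket, the etching needle down in the grooved rest, the small brown oil bottle upright in the square well, and the oilstone in the cradle, tucking one end under the steel keeper lip and then lowering the other end until the stone lies flat behind the low stop. The lino block and the pencil are not part of the kit: leave them where they lie, and never tip the bottle over.

Things in the scene. Friction and masses are not known exactly. Their poses are not given: they have to be found in the camera images.
- oilstone: Oilstone: dark grey stone 46 x 150 mm set in a brown wooden base 58 x 170 x 16 mm; 30 mm high in all, 0.25 to 0.45 kg. The stone is 16 to 30 mm up; at each end 10 mm of the base stands out as a bare ledge. Grip it across the stone (46 mm). Origin: centre of underside; y along its length, z up. Both ends alike.
- copper_plate: Etching plate of bare copper, 64 x 100 mm, 8 mm thick. Origin: centre of the underside; y along its length, z up. Grip it across its 64 mm width with the fingertips.
- needle: Etching needle: thin black steel rod with a tapered point, 8 mm thick, 150 mm long. Origin: on the underside, 2 mm from mid-length towards the end at +y; y along its length. Either way round will do in its rest.
- oil_bottle: Small brown glass bottle with a black screw cap, stands upright: body 36 mm across to 62 mm up (shoulder rounded), cap 21 mm across to 78 mm. Grip the body about 40 to 55 mm up. Origin: centre of the underside, z up.
- lino_block: Not part of the kit: wooden block faced with dark grey lino with pale cut lines, 68 x 120 x 21 mm, shorter and wider than the oilstone and without end ledges. Origin: centre of the underside; y along its length. Leave it where it lies.
- pencil: Not part of the kit: dark green wooden pencil with a bare wooden point, 174 mm long, 8 mm thick, 12 g. Origin: underside, mid-length; x along its length. Leave it where it lies.
- stone_cradle: Fixed wooden insert, grey felt floor, 86 (y) x 190 mm (x); origin: centre of underside, floor 3 up. Steel wall at x=+88 with a lip to x=+80, underside 21 above floor; stop at x=-88, 10 high; rails y=+-39, 10 high, none in mid 70 mm. Stone lies along x, 6 mm play, cannot drop in flat: +x end 8 deg low, on the floor 17 mm short of the wall, slide under the lip to the wall, lower the -x end.
- plate_pocket: Fixed wooden insert, grey felt floor, 86 (y) x 190 mm (x) with a shallow recess in its middle, 118 (x) x 80 mm (y), between decks and short side fences 6 mm high; no fences in the middle 58 mm (room for fingers). Origin: centre of underside; floor 3 mm up. Plate lies with its length along x. All insert x axes point roughly away from the robot; origins 5 mm above the worktop.
- needle_rest: Fixed wooden insert, grey felt floor, 54 (y) x 190 mm (x): two end blocks 8 mm high above the floor, a groove 28 mm wide and 180 mm long along x through both; the middle 64 mm is open floor for fingers. Origin: centre of underside; floor 3 mm up. The needle lies on the groove floor along x. The four inserts lie side by side in the caddy (rim 22 mm high); which is where changes.
- bottle_well: Fixed wooden insert, grey felt floor, 54 mm wide (y), 190 mm long (x): at its -x end a square well, 48 x 48 mm inside, centre at x = -58 mm, walls 26 mm high above the floor; the other end is a solid deck 8 mm high. Origin: centre of its underside; floor 3 mm above it.

How it is judged:
By the outcome, as a careful person would: the job done as asked, in the order asked, and still so for the second after the job is handed in, with the robot touching nothing.
It also fails if it takes over 106 s, if anything falls off the work surface, if the arm or the gripper's body presses on something with over 40 N, if the wrist force passes 120 N, or if a joint passes its speed limit or range.

## Working session

There is one attempt and no reset: what is moved stays moved. The work goes in short steps, Python scripts to look and compute and a tool call to move; the robot and the scene stay as the last step left them, time stands still between calls to the robot, and variables do not carry over. Pictures are saved under pics/ and viewed, at most 14 in all, crops included, and the job is handed in when it is done.

Besides the shell and the picture viewer there is one more tool, called as name(argument=value, ...) on one line, values as JSON. jog_arm: Moves the arm, as the interface text tells. Scaled input: -1 to 1 covers 0.025 m each way for a shift and 4 degrees each way for a turn. Its arguments: {"type":"object","properties":{"dr":{"type":"array","items":{"type":"array","items":{"type":"number"}}},"translation":{"type":"array","items":{"type":"array","items":{"type":"number"}}},"jaw":{"type":"array","items":{"type":"number"}},"squeeze":{"type":"number"}},"required":["dr","translation","jaw"]}

```bash
ls; mkdir -p pics; python3 - <<'E'
from workcell import manip, optics
import cv2,pickle,numpy as np
print(manip.get_obs())
d={}
for n in("scene","top"):
    c=optics.camera(n); d[n]=c; cv2.imwrite(f"pics/{n}0.png",c["color"][:,:,::-1]); print(n,c["mtx"],c["k1"],c["R"],c["t"])
pickle.dump(d,open("cam0.pkl","wb"))
E
```

```text
pics
{'clock': 0.0, 'joint_pos': array([-1.3025757 ,  0.33289811, -0.06471186,  1.46093714,  0.02161952,
        1.34987876, -0.08848775]), 'joint_velocities': array([ 0.00025825, -0.00048936,  0.00127831,  0.00148517,  0.0004959 ,
       -0.00053216, -0.00026867]), 'tau': array([-3.07234786e-04, -6.25436211e+01,  4.87726706e-02, -3.91605771e+01,
        1.62025681e-02,  1.00611721e-02, -1.41989042e-05]), 'position': array([0.17911024, 0.59840255, 0.23050157]), 'ee_rot': array([ 1.44874320e-01,  9.89449809e-01, -7.09669367e-04, -6.36237887e-05]), 'ft_force': array([ 0.49440726, -0.11965987, -0.11551437]), 'torque': array([0.03069373, 0.01158094, 0.00591052]), 'grasp_force': 0.0, 'grip_width': 1.0034277263257392}
scene [[363.8153618    0.         321.03334257]
 [  0.         363.8153618  197.54996398]
 [  0.           0.           1.        ]] 0.028057112288656212 [[ 0.78060432 -0.6246758  -0.02090541]
 [-0.30661366 -0.35357424 -0.88372695]
 [ 0.54465123  0.69625096 -0.46753571]] [-0.37184205  0.21019816  0.67754163]
top [[432.88823478   0.         324.60961286]
 [  0.         432.88823478 195.03855156]
 [  0.           0.           1.        ]] -0.08354153880984283 [[-0.00875838 -0.99993276 -0.00760072]
 [-0.99657836  0.00935324 -0.08212238]
 [ 0.08218795  0.00685546 -0.99659327]] [0.01482219 0.52031598 1.17747789]
```

View pics/scene0.png

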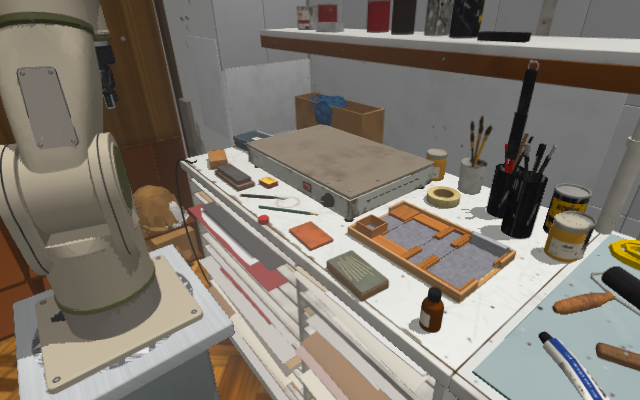

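View pics/top0.png

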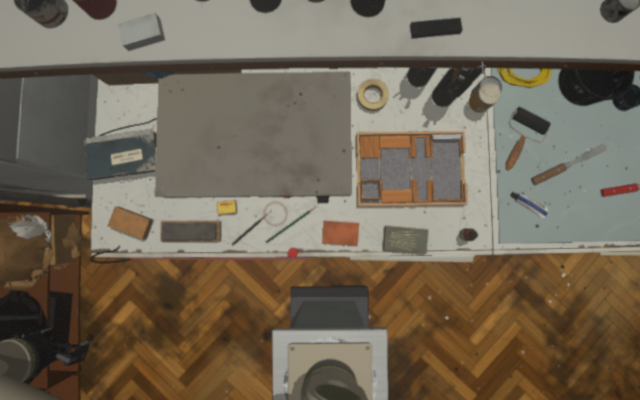

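The scene picture shows the caddy at about (430,245), the bottle at (432,310), the lino block at (357,272) and the plate at (311,235). The needle and pencil are at (265,197) and (287,210), and the oilstone is at (234,175). The top picture shows the oilstone at (191,231), needle at (251,226), pencil at (290,225), plate at (340,233), lino at (405,240), bottle at (467,235), and the caddy spanning (357..466, 132..207). I'll enlarge both next.

```bash
python3 - <<'E'
import cv2
t=cv2.imread("pics/top0.png"); s=cv2.imread("pics/scene0.png")
cv2.imwrite("pics/c1.png",cv2.resize(t[122:217,347:477],None,fx=6,fy=6,interpolation=cv2.INTER_CUBIC))
cv2.imwrite("pics/c2.png",cv2.resize(t[195:255,150:350],None,fx=4,fy=4,interpolation=cv2.INTER_CUBIC))
cv2.imwrite("pics/c3.png",cv2.resize(s[185:335,320:520],None,fx=4,fy=4,interpolation=cv2.INTER_CUBIC))
E
```

```text
(no output)
```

View pics/c1.png

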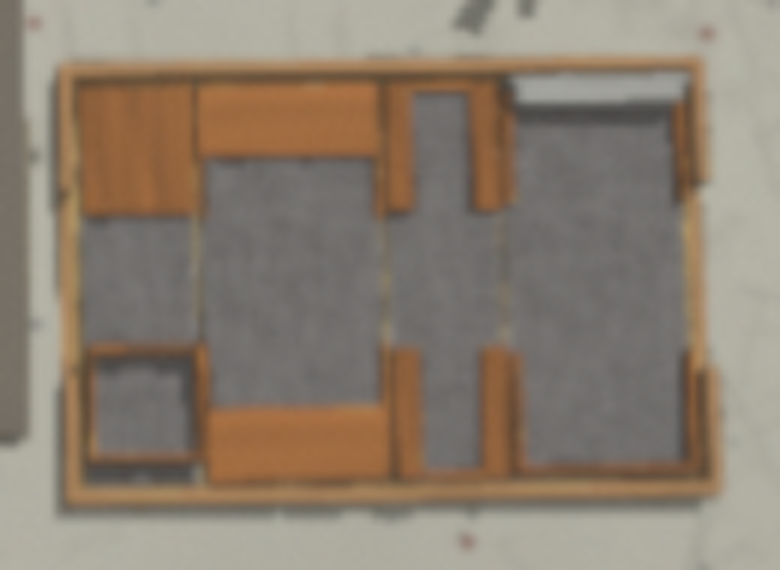

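View pics/c2.png

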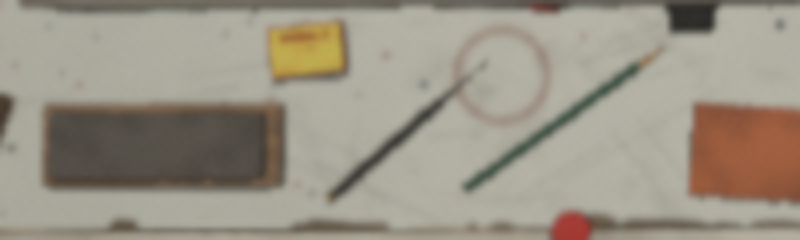

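View pics/c3.png

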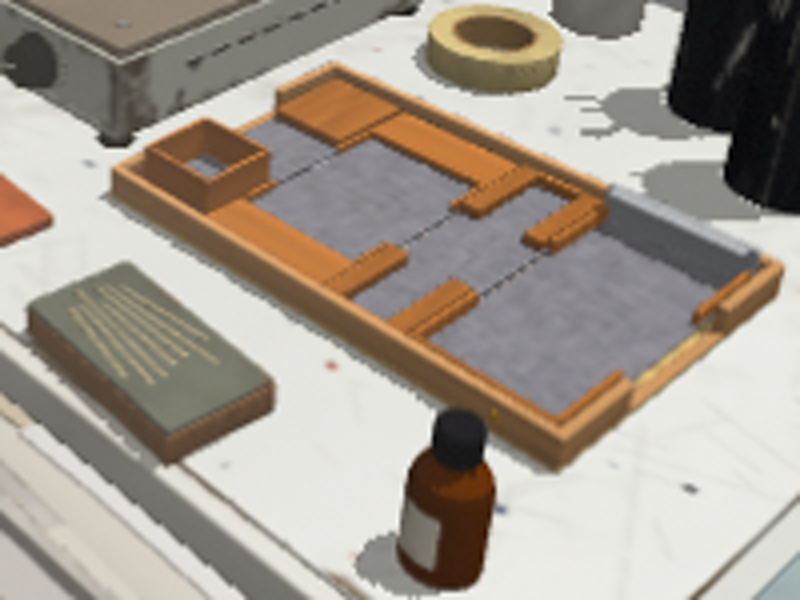

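The inserts run left to right (+y to −y): bottle well (well at crop (145,405)), plate pocket (295,280), needle rest (440,280), stone cradle with its steel lip at the far end (600,90). The caddy's right wall is open in the middle. Next: triangulate those corners and measure the objects with masks.

```bash
cat > h.py <<'E'
import cv2,numpy as np,pickle
def ray(c,p):
    u=cv2.undistortPoints(np.array(p,float).reshape(-1,1,2),c["mtx"],np.array([c["k1"],0,0,0.]))[:,0]
    d=np.c_[u,np.ones(len(u))]@c["R"]; return -c["R"].T@c["t"],d/np.linalg.norm(d,axis=1)[:,None]
def plane(c,p,z):
    o,d=ray(c,p); return o+d*((z-o[2])/d[:,2])[:,None]
def tri(c1,p1,c2,p2):
    o1,d1=ray(c1,p1);o2,d2=ray(c2,p2);out=[]
    for a,b in zip(d1,d2):
        s=np.linalg.lstsq(np.c_[a,-b],o2-o1,rcond=None)[0]; q1=o1+s[0]*a;q2=o2+s[1]*b
        out.append(np.r_[(q1+q2)/2,np.linalg.norm(q1-q2)]*1000)
    return np.array(out)
def proj(c,X):
    return cv2.projectPoints(np.array(X,float).reshape(-1,1,3),cv2.Rodrigues(c["R"])[0],c["t"],c["mtx"],np.array([c["k1"],0,0,0.]))[0][:,0]
def blob(m,roi):
    x0,y0,x1,y1=roi; k=np.zeros_like(m); k[y0:y1,x0:x1]=m[y0:y1,x0:x1]
    cs,_=cv2.findContours(k,cv2.RETR_EXTERNAL,cv2.CHAIN_APPROX_NONE); return max(cs,key=cv2.contourArea)[:,0].astype(float),k
E
python3 - <<'E'
from h import *
np.set_printoptions(precision=1,suppress=True)
d=pickle.load(open("cam0.pkl","rb")); T,S=d["top"],d["scene"]
t=lambda a:np.array(a)/6+[347-.4,122-.4]
s=lambda a:np.array(a)/4+[320-.4,185-.4]
print("rim NR,NL,FL,FR\n",tri(T,t([(718,495),(68,502),(62,66),(702,60)]),S,s([(558,432),(113,168),(335,65),(783,262)])))
print("well NL,FL,FR,NR\n",tri(T,t([(85,465),(85,345),(207,345),(207,465)]),S,s([(145,155),(207,118),(270,155),(210,188)])))
print("pocket floor FL\n",tri(T,t([(207,157)]),S,s([(375,138)])))
print("lip L,R far\n",tri(T,t([(508,74),(690,72)]),S,s([(610,186),(758,258)])))
print("lip near edge z.. ",plane(T,t([(515,105),(688,100)]),.029)*1000)
for n,r,f,z in(("stone",(155,212,226,250),lambda h,g:g<150,.016),("stonetop",(155,212,226,250),lambda h,g:(g<150)&(h[...,1]<70),.03),("needle",(228,200,270,248),lambda h,g:g<130,.004),("plate",(318,216,364,250),lambda h,g:h[...,1]>110,.008),("lino",(378,220,432,258),lambda h,g:g<150,.021)):
    im=T["color"]; im4=cv2.resize(im,None,fx=4,fy=4,interpolation=cv2.INTER_CUBIC)
    h=cv2.cvtColor(im4,cv2.COLOR_RGB2HSV);g=cv2.cvtColor(im4,cv2.COLOR_RGB2GRAY)
    c,k=blob((f(h,g)*255).astype(np.uint8),[4*v for v in r]); P=plane(T,(c-1.5)/4,z)*1000
    (cx,cy),(w,l),a=cv2.minAreaRect(P[:,:2].astype(np.float32)); print(n,"centre",cx,cy,"size",w,l,"ang",a, "bbox",(c.min(0)/4),(c.max(0)/4))
    print(cv2.boxPoints(((cx,cy),(w,l),a)))
# bottle cap: dark in both
for nm,C,r in(("top",T,(455,222,482,248)),("scene",S,(415,280,450,340))):
    im4=cv2.resize(C["color"],None,fx=4,fy=4,interpolation=cv2.INTER_CUBIC);g=cv2.cvtColor(im4,cv2.COLOR_RGB2GRAY)
    hs=cv2.cvtColor(im4,cv2.COLOR_RGB2HSV)
    m=((g<45)*255).astype(np.uint8); c,_=blob(m,[4*v for v in r]); print(nm,"cap",c.min(0)/4,c.max(0)/4)
    m=((g<140)*255).astype(np.uint8); c,_=blob(m,[4*v for v in r]); print(nm,"all",c.min(0)/4,c.max(0)/4)
x=cv2.resize(T["color"][215:260,440:500],None,fx=6,fy=6,interpolation=cv2.INTER_CUBIC)
y=cv2.resize(S["color"][150:215,205:335],None,fx=6,fy=6,interpolation=cv2.INTER_CUBIC)
o=np.zeros((400,780+0,3),np.uint8); o[:390]=y; cv2.imwrite("pics/c5.png",np.vstack([o,np.pad(x[:190],((0,0),(0,420),(0,0)))])[:,:,::-1])
E
```

```text
rim NR,NL,FL,FR
 [[ 491.6 -383.4   24.6    1.2]
 [ 492.2  -82.6   20.7    2.4]
 [ 696.4  -82.8   19.1    1.2]
 [ 696.6 -384.3   23.7    1.4]]
well NL,FL,FR,NR
 [[ 509.4  -90.8   26.7    4.2]
 [ 563.6  -90.7   31.9    2.4]
 [ 562.1 -145.9   31.7    0.2]
 [ 508.3 -146.3   31.1    3.7]]
pocket floor FL
 [[ 654.5 -151.2    9.3    1.4]]
lip L,R far
 [[ 688.7 -290.    28.     0.4]
 [ 689.4 -376.2   25.4    2.1]]
lip near edge z..  [[ 673.9 -292.7   29. ]
 [ 675.9 -374.5   29. ]]
stone centre 422.7389831542969 385.94122314453125 size 65.94042205810547 176.6048583984375 ang 0.41594982147216797 bbox [160.  219.5] [222.  243.2]
[[389.1 474. ]
 [390.4 297.4]
 [456.3 297.9]
 [455.1 474.5]]
stonetop centre 422.7291259765625 381.46173095703125 size 65.17134094238281 174.5449981689453 ang 0.41595640778541565 bbox [160.  219.5] [222.  243.2]
[[389.5 468.5]
 [390.8 294. ]
 [455.9 294.4]
 [454.7 469. ]]
needle centre 427.1824645996094 223.72314453125 size 10.482873916625977 127.45207214355469 ang 40.801815032958984 bbox [232.  214.8] [266.2 245.2]
[[381.6 268.5]
 [464.9 172.1]
 [472.8 178.9]
 [389.5 275.4]]
plate centre 415.4438171386719 -32.17994689941406 size 96.61181640625 61.40329360961914 ang 85.94293975830078 bbox [322.8 221.5] [358.2 245.2]
[[381.4 -78.2]
 [442.7 -82.5]
 [449.5  13.8]
 [388.2  18.2]]
lino centre 391.47930908203125 -214.62301635742188 size 140.10023498535156 83.33583068847656 ang 86.46952819824219 bbox [381.5 225.2] [431.8 256.2]
[[ 345.6 -282. ]
 [ 428.8 -287.1]
 [ 437.4 -147.3]
 [ 354.2 -142.1]]
top cap [469.8 234.2] [470.  234.8]
top all [456.2 228. ] [478.2 245.8]
scene cap [420.  287.8] [442.2 331.5]
scene all [415. 280.] [449.8 333.2]
```

View pics/c5.png

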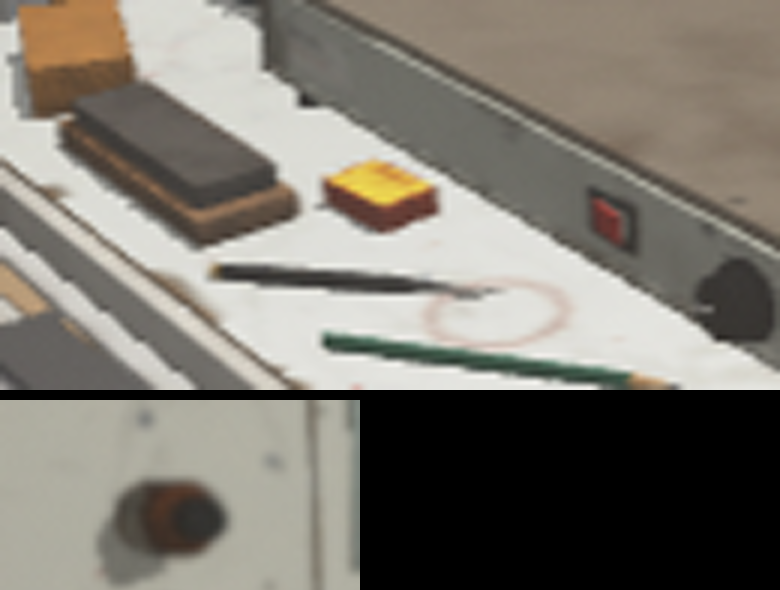

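The crop shows the stone top with corners (75,100), (150,82), (275,170), (200,192). The needle runs from its tail at (215,271) to its tip at (497,291). In the lower panel the bottle cap is at (198,520). Next I triangulate these against the top view.

```bash
cat >> h.py <<'E'
from scipy.spatial.transform import Rotation as Ro
def plan(xyz,yawdeg=None,q=None,p=None):
    """tool shifts (in 25 mm units) and turn (4 deg units) from measured pose to target TCP (m), tool-y world angle (mod 180)"""
    if q is None:
        from workcell import manip
        o=manip.get_obs(); q,p=o["ee_rot"],o["position"]; print("now",np.round(p,4),"t",o["clock"],"F",np.round(o["ft_force"],1),"w",o["grip_width"],"g",o["grasp_force"],"j7",o["joint_pos"][6])
    M=Ro.from_quat(q).as_matrix(); y=np.degrees(np.arctan2(M[1,1],M[0,1])); print("tool-y angle",round(y,2),"z axis",np.round(M[:,2],4))
    if xyz is not None: print("shift units before turn",np.round(M.T@(np.array(xyz)-p)/.025,2))
    if yawdeg is not None:
        dy=(yawdeg-y+180)%360-180; print("turn units z",round(-dy/4,2))
        M2=np.array([[np.sin(np.radians(yawdeg)),np.cos(np.radians(yawdeg)),0],[-np.cos(np.radians(yawdeg)),np.sin(np.radians(yawdeg)),0],[0,0,-1]])
        # tool x = y cross z
        M2[:,0]=np.cross(M2[:,1],[0,0,-1])
        if xyz is not None: print("shift units after turn",np.round(M2.T@(np.array(xyz)-p)/.025,2))
E
python3 - <<'E'
from h import *
np.set_printoptions(precision=1,suppress=True)
d=pickle.load(open("cam0.pkl","rb")); T,S=d["top"],d["scene"]
t=lambda a:np.array(a)/4+[150-.4,195-.4]
s=lambda a:np.array(a)/6+[205-.4,150-.4]
print("stone top +yN,+yF,-yF,-yN\n",tri(T,t([(47,182),(47,112),(266,112),(266,182)]),S,s([(75,100),(150,82),(275,170),(200,192)])))
print("base -yF\n",tri(T,t([(284,104)]),S,s([(297,192)])))
print("needle tail,tip\n",tri(T,t([(331,198),(487,63)]),S,s([(215,271),(497,291)])))
print("cap\n",tri(T,[(473-.4,235-.4)],S,np.array([(460,419)])/4+[319.6,184.6]))
print("bottle base scene",plane(S,np.array([(443,570)])/4+[319.6,184.6],0)*1000)
out={}
for n,C,r in(("T",T,(318,216,364,250)),("S",S,(280,215,340,255))):
    im4=cv2.resize(C["color"],None,fx=4,fy=4,interpolation=cv2.INTER_CUBIC);h=cv2.cvtColor(im4,cv2.COLOR_RGB2HSV)
    c,k=blob(((h[...,1]>110)*255).astype(np.uint8),[4*v for v in r])
    out[n]=cv2.approxPolyDP(cv2.convexHull(c.astype(np.float32)),12,True)[:,0]/4-.4; print(n,out[n].tolist())
plan((.415,-.032,.2),-4)
print("pencil",plane(T,t([(466,187),(662,50)]),.004)*1000)
E
```

```text
stone top +yN,+yF,-yF,-yN
 [[402.1 461.3  30.8   7.5]
 [449.3 464.   27.6   4.7]
 [446.4 310.5  27.3   0. ]
 [400.4 308.2  30.    4.8]]
base -yF
 [[452.2 300.6  16.5   0.3]]
needle tail,tip
 [[387.  269.4   5.1   1.3]
 [480.2 159.9   5.5   0.4]]
cap
 [[ 408.6 -381.4   78.6    3.9]]
bottle base scene [[ 406.7 -387.8   -0. ]]
T [[324.1000061035156, 221.10000610351562], [357.6000061035156, 223.35000610351562], [356.3500061035156, 244.35000610351562], [323.1000061035156, 242.60000610351562]]
S [[289.3500061035156, 229.10000610351562], [310.1000061035156, 221.35000610351562], [332.1000061035156, 239.60000610351562], [310.1000061035156, 249.60000610351562]]
now [0.2 0.6 0.2] t 0.1 F [0.8 1.8 1.1] w 0.9989466247597355 g 0.0 j7 -0.08852788868748293
tool-y angle 73.34 z axis [-0. -0. -1.]
shift units before turn [-16.3 -21.4   1.2]
turn units z 19.33
shift units after turn [-24.5  11.2   1.2]
pencil [[393.5 174.9   4. ]
 [488.2  37.2   4. ]]
```

Cross-checks against the given sizes:

| Item | Measured | Expected |
|---|---|---|
| Stone top height | about 29 mm | 30 mm |
| Cap height | 78.6 mm | 78 mm |
| Well rim height | about 31 mm | 34 mm |
| Caddy size | 204 x 301 mm, yaw about 0 | – |

First I go to the plate: turn, then travel.

jog_arm(dr=[[0, 0, 1], [0, 0, 1], [0, 0, 1], [0, 0, 1], [0, 0, 1], [0, 0, 1], [0, 0, 1], [0, 0, 1], [0, 0, 1], [0, 0, 1]], translation=[[0, 0, 0], [0, 0, 0], [0, 0, 0], [0, 0, 0], [0, 0, 0], [0, 0, 0], [0, 0, 0], [0, 0, 0], [0, 0, 0], [0, 0, 0]], jaw=[1, 1, 1, 1, 1, 1, 1, 1, 1, 1])

```text
clock: 1.1
position: [0.1791, 0.5986, 0.2308]
ee_rot: [0.476, 0.88, -0.0, 0.0]
ft_force: [1.0, -0.6, -0.2]
grip_width: 1.0
grasp_force: 0.0
```

jog_arm(dr=[[0, 0, 1], [0, 0, 1], [0, 0, 1], [0, 0, 1], [0, 0, 1], [0, 0, 1], [0, 0, 1], [0, 0, 1], [0, 0, 1], [0, 0, 0.33]], translation=[[0, 0, 0], [0, 0, 0], [0, 0, 0], [0, 0, 0], [0, 0, 0], [0, 0, 0], [0, 0, 0], [0, 0, 0], [0, 0, 0], [0, 0, 0]], jaw=[1, 1, 1, 1, 1, 1, 1, 1, 1, 1])

```text
clock: 2.1
position: [0.1791, 0.5986, 0.2309]
ee_rot: [0.732, 0.681, -0.0, 0.0]
ft_force: [-0.2, -1.0, 0.3]
grip_width: 0.999
grasp_force: 0.0
```

jog_arm(dr=[[0, 0, 0], [0, 0, 0], [0, 0, 0], [0, 0, 0], [0, 0, 0], [0, 0, 0], [0, 0, 0], [0, 0, 0], [0, 0, 0], [0, 0, 0]], translation=[[-1, 1, 0], [-1, 1, 0], [-1, 1, 0], [-1, 1, 0], [-1, 1, 0], [-1, 1, 0], [-1, 1, 0], [-1, 1, 0], [-1, 1, 0], [-1, 1, 0]], jaw=[1, 1, 1, 1, 1, 1, 1, 1, 1, 1])

```text
clock: 3.1
position: [0.4119, 0.3307, 0.2313]
ee_rot: [0.731, 0.683, 0.0, -0.0]
ft_force: [-0.4, 0.3, 1.6]
grip_width: 0.999
grasp_force: 0.0
```

jog_arm(dr=[[0, 0, 0], [0, 0, 0], [0, 0, 0], [0, 0, 0], [0, 0, 0], [0, 0, 0], [0, 0, 0], [0, 0, 0], [0, 0, 0], [0, 0, 0]], translation=[[-1, 0.08, 0.2], [-1, 0.08, 0.2], [-1, 0.08, 0.2], [-1, 0.08, 0.2], [-1, 0.08, 0.2], [-1, 0.08, 0.2], [-1, 0.08, 0.2], [-1, 0.08, 0.2], [-1, 0.08, 0.2], [-1, 0.08, 0.2]], jaw=[1, 1, 1, 1, 1, 1, 1, 1, 1, 1])

```text
clock: 4.1
position: [0.4136, 0.0802, 0.181]
ee_rot: [0.731, 0.683, 0.0, -0.0]
ft_force: [0.4, -0.3, 0.3]
grip_width: 1.002
grasp_force: 0.0
```

jog_arm(dr=[[0, 0, 0], [0, 0, 0], [0, 0, 0], [0, 0, 0], [0, 0, 0], [0, 0, 0]], translation=[[-1, 0.08, 0.4], [-1, 0.08, 0.4], [-1, 0.08, 0.4], [-1, 0.08, 0.4], [-0.5, 0, 0.4], [0, 0, 0]], jaw=[0.8, 0.8, 0.8, 0.8, 0.8, 0.8])

```text
clock: 4.7
position: [0.413, -0.0331, 0.1304]
ee_rot: [0.732, 0.681, -0.001, -0.0]
ft_force: [0.0, -0.0, -0.3]
grip_width: 0.799
grasp_force: 0.0
```

```bash
python3 -c "
from h import *
plan((.4154,-.0322,-.003),-4)"
```

```text
now [ 0.413  -0.0331  0.1304] t 4.7 F [ 0.  -0.  -0.3] w 0.7993544641576926 g 0.0 j7 -0.16016683345557697
tool-y angle -4.09 z axis [-1.8e-03 -3.0e-04 -1.0e+00]
shift units before turn [0.04 0.1  5.33]
turn units z -0.02
shift units after turn [0.04 0.09 5.34]
```

jog_arm(dr=[[0, 0, 0], [0, 0, 0], [0, 0, 0], [0, 0, 0], [0, 0, 0], [0, 0, 0], [0, 0, 0], [0, 0, 0], [0, 0, 0]], translation=[[0.04, 0.1, 0.8], [0, 0, 1], [0, 0, 1], [0, 0, 1], [0, 0, 0.7], [0, 0, 0.4], [0, 0, 0.2], [0, 0, 0.1], [0, 0, 0]], jaw=[0.9, 0.9, 0.9, 0.9, 0.9, 0.9, 0.9, 0.9, 0.9])

```text
clock: 5.6
position: [0.4169, -0.0304, 0.0017]
ee_rot: [0.731, 0.682, 0.0, 0.0]
ft_force: [-1.1, 0.2, 0.1]
grip_width: 0.897
grasp_force: 0.0
```

```bash
python3 -c "
from h import *
plan((.4154,-.0322,-.003),-4)
from workcell import optics
t=optics.camera('top')['color'];s=optics.camera('scene')['color']
a=cv2.resize(s[160:290,240:390],(600,520));cv2.imwrite('pics/p1.png',a[:,:,::-1])"
```

```text
now [ 0.4169 -0.0304  0.0017] t 5.6 F [-1.1  0.2  0.1] w 0.8973261170640553 g 0.0 j7 0.07838840452340856
tool-y angle -3.96 z axis [ 6.e-04  5.e-04 -1.e+00]
shift units before turn [-0.07 -0.06  0.19]
turn units z 0.01
shift units after turn [-0.07 -0.06  0.19]
```

View pics/p1.png

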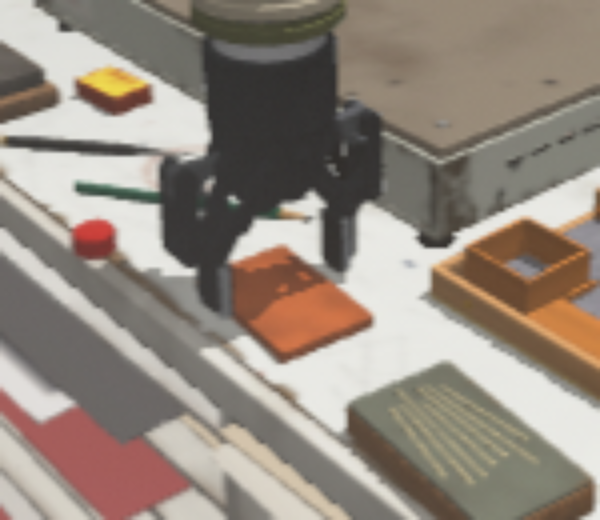

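The fingers straddle the plate, with fingertips at crop (212,310) and (343,272). They look shifted towards +y relative to the plate centre at (294,297), so I'll verify by triangulation.

```bash
python3 -c "
from h import *
np.set_printoptions(precision=1,suppress=True)
d=pickle.load(open('cam0.pkl','rb')); T,S=d['top'],d['scene']
t=[(324.1,221.1),(357.6,223.35),(356.35,244.35),(323.1,242.6)];s=[(310.1,221.35),(332.1,239.6),(310.1,249.6),(289.35,229.1)]
P=tri(T,t,S,s);print(P,P.mean(0)); print(plane(S,s,.008).mean(0)*1000,plane(T,t,.008).mean(0)*1000)
print((proj(S,[(.4169,-.0304,.0017),(.4169,-.0304,.008),(.4154,-.0322,.008)])-[240,160])*4)
"
```

```text
[[449.3  11.8   8.6   1.6]
 [442.6 -82.1   4.7   2.6]
 [382.9 -77.1   1.3   0.4]
 [389.   15.5   8.8   0.1]] [416.  -33.    5.8   1.2]
[414.6 -35.6   8. ] [415.6 -32.5   8. ]
[[278.9 301.3]
 [278.5 292.6]
 [278.3 294.7]]
```

The left plate corner is simply hidden by the finger, and the plate centre reprojects at (278,295), so the alignment is right. I lower a little and grip.

jog_arm(dr=[[0, 0, 0], [0, 0, 0], [0, 0, 0], [0, 0, 0], [0, 0, 0], [0, 0, 0]], translation=[[0, -0.05, 0.2], [0, 0, 0], [0, 0, 0], [0, 0, 0], [0, 0, 0], [0, 0, 0]], jaw=[0.85, 0.7, 0.6, 0.6, 0.6, 0.6], squeeze=40)

```text
clock: 6.3
position: [0.4153, -0.0304, -0.0036]
ee_rot: [0.731, 0.682, 0.0, -0.0]
ft_force: [-2.1, 1.1, 6.2]
grip_width: 0.745
grasp_force: 43.8
```

jog_arm(dr=[[0, 0, 0], [0, 0, 0], [0, 0, 0], [0, 0, 0], [0, 0, 0]], translation=[[0, 0, -0.3], [0, 0, -1], [0, 0, -1], [0, 0, -1], [0, 0, 0]], jaw=[0.6, 0.6, 0.6, 0.6, 0.6])

```text
clock: 6.8
position: [0.4171, -0.0306, 0.0815]
ee_rot: [0.731, 0.682, 0.002, 0.001]
ft_force: [0.3, 0.1, -1.2]
grip_width: 0.745
grasp_force: 45.0
```

```bash
python3 -c "
from h import *
plan((.5942,-.189,.06),-90)"
```

```text
now [ 0.4171 -0.0306  0.0815] t 6.8 F [ 0.3  0.1 -1.2] w 0.7445220669695737 g 44.960805773735046 j7 -0.09113259382030699
tool-y angle -4.01 z axis [ 0.0048  0.0018 -1.    ]
shift units before turn [-5.83  7.5   0.88]
turn units z 21.5
shift units after turn [7.08 6.33 0.86]
```

jog_arm(dr=[[0, 0, 1], [0, 0, 1], [0, 0, 1], [0, 0, 1], [0, 0, 1], [0, 0, 1], [0, 0, 1], [0, 0, 1], [0, 0, 1], [0, 0, 1]], translation=[[0, 0, 0], [0, 0, 0], [0, 0, 0], [0, 0, 0], [0, 0, 0], [0, 0, 0], [0, 0, 0], [0, 0, 0], [0, 0, 0], [0, 0, 0]], jaw=[0.6, 0.6, 0.6, 0.6, 0.6, 0.6, 0.6, 0.6, 0.6, 0.6])

```text
clock: 7.8
position: [0.4148, -0.0308, 0.0781]
ee_rot: [0.921, 0.389, -0.0, -0.0]
ft_force: [1.0, -0.3, -1.5]
grip_width: 0.746
grasp_force: 44.9
```

jog_arm(dr=[[0, 0, 1], [0, 0, 1], [0, 0, 1], [0, 0, 1], [0, 0, 1], [0, 0, 1], [0, 0, 1], [0, 0, 1], [0, 0, 1], [0, 0, 1]], translation=[[0, 0, 0], [0, 0, 0], [0, 0, 0], [0, 0, 0], [0, 0, 0], [0, 0, 0], [0, 0, 0], [0, 0, 0], [0, 0, 0], [0, 0, 0]], jaw=[0.6, 0.6, 0.6, 0.6, 0.6, 0.6, 0.6, 0.6, 0.6, 0.6])

```text
clock: 8.8
position: [0.4148, -0.0308, 0.0781]
ee_rot: [0.999, 0.051, -0.0, 0.0]
ft_force: [0.1, 1.1, -1.0]
grip_width: 0.741
grasp_force: 44.9
```

jog_arm(dr=[[0, 0, 1], [0, 0, 0.5], [0, 0, 0], [0, 0, 0], [0, 0, 0], [0, 0, 0], [0, 0, 0], [0, 0, 0], [0, 0, 0], [0, 0, 0]], translation=[[0, 0, 0], [0, 0, 0], [0.9, 0.8, 0], [0.9, 0.8, 0], [0.9, 0.8, 0], [0.9, 0.8, 0], [0.9, 0.8, 0], [0.9, 0.8, 0], [0.9, 0.8, 0], [0.9, 0.8, 0]], jaw=[0.6, 0.6, 0.6, 0.6, 0.6, 0.6, 0.6, 0.6, 0.6, 0.6])

```text
clock: 9.8
position: [0.5957, -0.1914, 0.0774]
ee_rot: [1.0, 0.0, -0.001, 0.0]
ft_force: [-0.0, 1.1, -1.1]
grip_width: 0.743
grasp_force: 50.2
```

jog_arm(dr=[[0, 0, 0], [0, 0, 0]], translation=[[0, 0, 0.4], [0, 0, 0]], jaw=[0.6, 0.6])

```text
clock: 10.0
position: [0.5939, -0.1909, 0.0664]
ee_rot: [1.0, -0.0, -0.002, 0.0]
ft_force: [-1.0, 0.6, -1.4]
grip_width: 0.737
grasp_force: 50.1
```

```bash
python3 -c "
from h import *
plan((.596,-.189,.005),-90)
from workcell import optics
s=optics.camera('scene')['color']
a=cv2.resize(s[150:300,330:530],(640,480));cv2.imwrite('pics/p2.png',a[:,:,::-1])"
```

```text
now [ 0.5939 -0.1909  0.0664] t 10.0 F [-1.   0.6 -1.4] w 0.7368393510931992 g 50.1421844959259 j7 -1.0170477421012551
tool-y angle -90.04 z axis [-3.7e-03 -2.0e-04 -1.0e+00]
shift units before turn [ 0.09 -0.08  2.46]
turn units z -0.01
shift units after turn [ 0.08 -0.08  2.46]
```

View pics/p2.png

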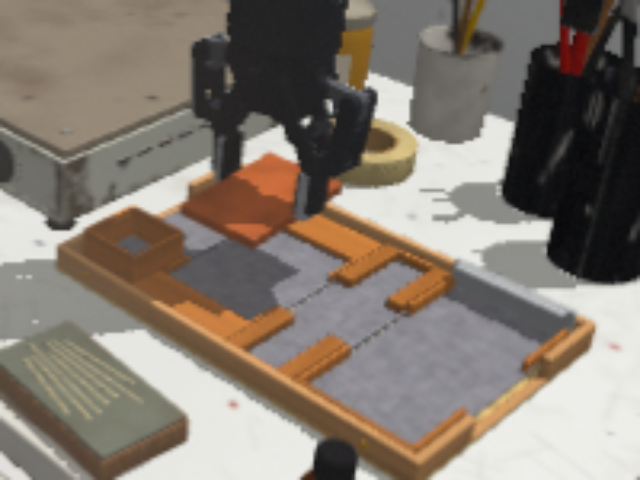

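The plate is level in the grip over the pocket, at crop (265,200). I lower it and release.

jog_arm(dr=[[0, 0, 0], [0, 0, 0], [0, 0, 0], [0, 0, 0], [0, 0, 0], [0, 0, 0]], translation=[[0.08, -0.08, 0.7], [0, 0, 0.8], [0, 0, 0.5], [0, 0, 0.25], [0, 0, 0.15], [0, 0, 0]], jaw=[0.6, 0.6, 0.6, 0.6, 0.6, 0.6])

```text
clock: 10.65
position: [0.5974, -0.1884, 0.0088]
ee_rot: [1.0, 0.0, -0.0, -0.0]
ft_force: [-0.1, 1.3, -1.3]
grip_width: 0.741
grasp_force: 50.1
```

jog_arm(dr=[[0, 0, 0], [0, 0, 0], [0, 0, 0], [0, 0, 0], [0, 0, 0], [0, 0, 0], [0, 0, 0], [0, 0, 0], [0, 0, 0], [0, 0, 0]], translation=[[0, 0, 0], [0, 0, 0], [0, 0, 0], [0, 0, -0.5], [0, 0, -1], [0, 0, -1], [0, 0, -1], [0, 0, -1], [0, 0, -1], [0, 0, 0]], jaw=[0.9, 0.9, 0.9, 0.9, 0.9, 0.9, 0.9, 0.9, 0.9, 0.9])

```text
clock: 11.65
position: [0.5991, -0.1896, 0.1509]
ee_rot: [1.0, -0.0, 0.003, 0.0]
ft_force: [0.8, -0.6, -0.1]
grip_width: 0.905
grasp_force: 0.0
```

```bash
python3 -c "
from h import *
plan((.4356,.212,.12),40.4)"
```

```text
now [ 0.5991 -0.1896  0.1509] t 11.65 F [ 0.8 -0.6 -0.1] w 0.9045964948567415 g 0.0 j7 -1.0644176343916705
tool-y angle -90.01 z axis [ 0.0062 -0.001  -1.    ]
shift units before turn [ -6.55 -16.07   1.18]
turn units z -32.6
shift units after turn [16.47  5.43  1.24]
```

jog_arm(dr=[[0, 0, 0], [0, 0, 0], [0, 0, 0], [0, 0, 0], [0, 0, 0], [0, 0, 0], [0, 0, 0], [0, 0, -1], [0, 0, -1], [0, 0, -1]], translation=[[-0.94, 0, 0], [-0.94, 0, 0], [-0.94, 0, 0], [-0.94, 0, 0], [-0.94, 0, 0], [-0.94, 0, 0], [-0.94, 0, 0], [0, 0, 0], [0, 0, 0], [0, 0, 0]], jaw=[0.9, 0.9, 0.9, 0.9, 0.9, 0.6, 0.6, 0.6, 0.6, 0.6])

```text
clock: 12.65
position: [0.4326, -0.1886, 0.1465]
ee_rot: [0.994, 0.106, 0.0, -0.0]
ft_force: [-0.3, 0.3, 0.6]
grip_width: 0.599
grasp_force: 0.0
```

jog_arm(dr=[[0, 0, -1], [0, 0, -1], [0, 0, -1], [0, 0, -1], [0, 0, -1], [0, 0, -1], [0, 0, -1], [0, 0, -1], [0, 0, -1], [0, 0, -1]], translation=[[0, 0, 0], [0, 0, 0], [0, 0, 0], [0, 0, 0], [0, 0, 0], [0, 0, 0], [0, 0, 0], [0, 0, 0], [0, 0, 0], [0, 0, 0]], jaw=[0.5, 0.5, 0.5, 0.5, 0.5, 0.5, 0.5, 0.5, 0.5, 0.5])

```text
clock: 13.65
position: [0.4326, -0.1887, 0.1464]
ee_rot: [0.898, 0.44, 0.0, -0.0]
ft_force: [-0.1, 0.8, 0.0]
grip_width: 0.504
grasp_force: 0.0
```

jog_arm(dr=[[0, 0, -1], [0, 0, -1], [0, 0, -1], [0, 0, -1], [0, 0, -1], [0, 0, -1], [0, 0, -1], [0, 0, -1], [0, 0, -1], [0, 0, -1]], translation=[[0, 0, 0], [0, 0, 0], [0, 0, 0], [0, 0, 0], [0, 0, 0], [0, 0, 0], [0, 0, 0], [0, 0, 0], [0, 0, 0], [0, 0, 0]], jaw=[0.5, 0.5, 0.5, 0.5, 0.5, 0.5, 0.5, 0.5, 0.5, 0.5])

```text
clock: 14.65
position: [0.4326, -0.1887, 0.1464]
ee_rot: [0.694, 0.72, 0.0, -0.0]
ft_force: [-1.0, -0.6, -0.0]
grip_width: 0.503
grasp_force: 0.0
```

jog_arm(dr=[[0, 0, -1], [0, 0, -1], [0, 0, -1], [0, 0, -1], [0, 0, -1], [0, 0, -1], [0, 0, -1], [0, 0, -1], [0, 0, -1], [0, 0, -0.6]], translation=[[0, 0, 0], [0, 0, 0], [0, 0, 0], [0, 0, 0], [0, 0, 0], [0, 0, 0], [0, 0, 0], [0, 0, 0], [0, 0, 0], [0, 0, 0]], jaw=[0.5, 0.5, 0.5, 0.5, 0.5, 0.5, 0.5, 0.5, 0.5, 0.5])

```text
clock: 15.65
position: [0.4326, -0.1888, 0.1464]
ee_rot: [0.418, 0.908, 0.0, -0.0]
ft_force: [-0.2, -0.7, -0.1]
grip_width: 0.502
grasp_force: 0.0
```

jog_arm(dr=[[0, 0, 0], [0, 0, 0], [0, 0, 0], [0, 0, 0], [0, 0, 0], [0, 0, 0], [0, 0, 0], [0, 0, 0], [0, 0, 0], [0, 0, 0]], translation=[[0.94, 0.8, 0], [0.94, 0.8, 0], [0.94, 0.8, 0], [0.94, 0.8, 0], [0.94, 0.8, 0], [0.94, 0.8, 0], [0.94, 0.8, 0], [0.94, 0.8, 0], [0.94, 0.8, 0], [0.94, 0.8, 0]], jaw=[0.5, 0.5, 0.5, 0.5, 0.5, 0.5, 0.5, 0.5, 0.5, 0.5])

```text
clock: 16.65
position: [0.4325, 0.121, 0.1466]
ee_rot: [0.42, 0.908, 0.0, 0.0]
ft_force: [1.2, -0.8, 0.1]
grip_width: 0.503
grasp_force: 0.0
```

jog_arm(dr=[[0, 0, 0], [0, 0, 0], [0, 0, 0], [0, 0, 0], [0, 0, 0], [0, 0, 0]], translation=[[0.94, 0.8, 0], [0.94, 0.8, 0], [0.94, 0.8, 0], [0, 0, 1], [0, 0, 1], [0, 0, 0]], jaw=[0.5, 0.5, 0.5, 0.5, 0.5, 0.5])

```text
clock: 17.25
position: [0.4309, 0.2114, 0.0939]
ee_rot: [0.419, 0.908, -0.002, -0.001]
ft_force: [-0.1, -0.4, -0.7]
grip_width: 0.498
grasp_force: 0.0
```

```bash
python3 -c "
from h import *
plan((.4356,.212,.003),40.4)"
```

```text
now [0.4309 0.2114 0.0939] t 17.25 F [-0.1 -0.4 -0.7] w 0.4975806639674913 g 0.0 j7 0.20962417216710236
tool-y angle 40.42 z axis [-0.0039 -0.0031 -1.    ]
shift units before turn [-0.1   0.18  3.63]
turn units z 0.01
shift units after turn [-0.1   0.16  3.64]
```

jog_arm(dr=[[0, 0, 0], [0, 0, 0], [0, 0, 0], [0, 0, 0], [0, 0, 0], [0, 0, 0], [0, 0, 0]], translation=[[-0.08, 0.14, 1], [0, 0, 1], [0, 0, 0.8], [0, 0, 0.5], [0, 0, 0.25], [0, 0, 0], [0, 0, 0]], jaw=[0.5, 0.5, 0.5, 0.5, 0.5, 0.5, 0.5])

```text
clock: 17.95
position: [0.4373, 0.2136, 0.0085]
ee_rot: [0.419, 0.908, 0.001, 0.0]
ft_force: [0.0, 0.3, 0.4]
grip_width: 0.5
grasp_force: 0.0
```

```bash
python3 -c "
from h import *
plan((.4356,.212,.003),40.4)"
```

```text
now [0.4373 0.2136 0.0085] t 17.95 F [0.  0.3 0.4] w 0.4995114650992186 g 0.0 j7 0.27519245558328626
tool-y angle 40.41 z axis [ 1.e-03  8.e-04 -1.e+00]
shift units before turn [-0.01 -0.09  0.22]
turn units z 0.0
shift units after turn [-0.01 -0.09  0.22]
```

jog_arm(dr=[[0, 0, 0], [0, 0, 0], [0, 0, 0], [0, 0, 0], [0, 0, 0], [0, 0, 0], [0, 0, 0], [0, 0, 0]], translation=[[0, -0.07, 0.2], [0, 0, 0], [0, 0, 0], [0, 0, 0], [0, 0, 0], [0, 0, 0], [0, 0, 0], [0, 0, 0]], jaw=[0.4, 0.2, 0, 0, 0, 0, 0, 0], squeeze=40)

```text
clock: 18.75
position: [0.4355, 0.2123, 0.0028]
ee_rot: [0.419, 0.908, 0.0, 0.0]
ft_force: [-1.8, -0.9, 5.4]
grip_width: 0.079
grasp_force: 41.3
```

jog_arm(dr=[[0, 0, 0], [0, 0, 0], [0, 0, 0], [0, 0, 0], [0, 0, 0]], translation=[[0, 0, -0.3], [0, 0, -1], [0, 0, -1], [0, 0, -1], [0, 0, 0]], jaw=[0, 0, 0, 0, 0])

```text
clock: 19.25
position: [0.4371, 0.2132, 0.0884]
ee_rot: [0.419, 0.908, 0.002, 0.001]
ft_force: [0.5, 0.7, -1.0]
grip_width: 0.08
grasp_force: 40.5
```

```bash
python3 -c "
from h import *
plan((.4356,-.261,.1),90)
from workcell import optics
s=optics.camera('scene')['color']
a=cv2.resize(s[120:240,180:340],(640,480));cv2.imwrite('pics/p3.png',a[:,:,::-1])"
```

```text
now [0.4371 0.2132 0.0884] t 19.25 F [ 0.5  0.7 -1. ] w 0.07991909730032827 g 40.547634959220886 j7 0.22156028264507305
tool-y angle 40.41 z axis [ 0.0043  0.0035 -1.    ]
shift units before turn [-14.4  -12.34  -0.53]
turn units z -12.4
shift units after turn [  0.06 -18.97  -0.46]
```

View pics/p3.png

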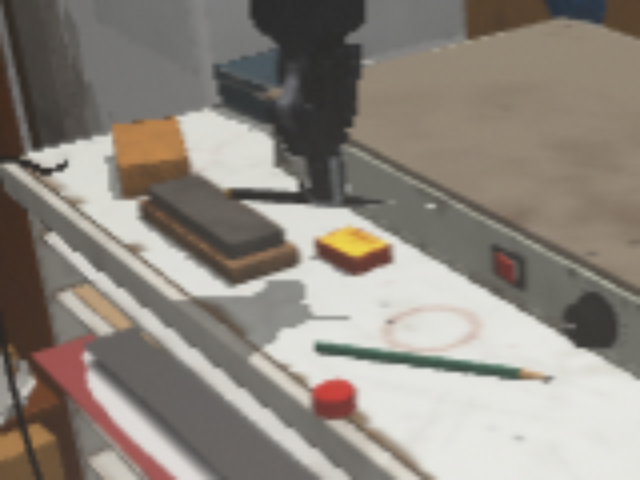

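The needle is held at its middle: tail at (228,190), fingers at (325,197), tip at about (390,203). The pencil hasn't moved. I'll travel in y first, clear of the hotplate, then turn.

jog_arm(dr=[[0, 0, 0], [0, 0, 0], [0, 0, 0], [0, 0, 0], [0, 0, 0], [0, 0, 0], [0, 0, 0], [0, 0, 0], [0, 0, 0], [0, 0, 0]], translation=[[-0.96, -0.82, -0.6], [-0.96, -0.82, -0.6], [-0.96, -0.82, -0.6], [-0.96, -0.82, -0.6], [-0.96, -0.82, 0], [-0.96, -0.82, 0], [-0.96, -0.82, 0], [-0.96, -0.82, 0], [-0.96, -0.82, 0], [-0.96, -0.82, 0]], jaw=[0, 0, 0, 0, 0, 0, 0, 0, 0, 0])

```text
clock: 20.3
position: [0.4342, -0.1047, 0.1444]
ee_rot: [0.419, 0.908, -0.0, -0.0]
ft_force: [1.5, -0.3, -1.4]
grip_width: 0.081
grasp_force: 40.5
```

jog_arm(dr=[[0, 0, 0], [0, 0, 0], [0, 0, 0], [0, 0, 0], [0, 0, 0], [0, 0, -1], [0, 0, -1], [0, 0, -1], [0, 0, -1], [0, 0, -1]], translation=[[-0.96, -0.82, 0], [-0.96, -0.82, 0], [-0.96, -0.82, 0], [-0.96, -0.82, 0], [-0.96, -0.82, 0], [0, 0, 0], [0, 0, 0], [0, 0, 0], [0, 0, 0], [0, 0, 0]], jaw=[0, 0, 0, 0, 0, 0, 0, 0, 0, 0])

```text
clock: 21.3
position: [0.4341, -0.2611, 0.1442]
ee_rot: [0.254, 0.967, -0.0, -0.001]
ft_force: [-0.1, 0.0, -0.2]
grip_width: 0.077
grasp_force: 40.5
```

jog_arm(dr=[[0, 0, -1], [0, 0, -1], [0, 0, -1], [0, 0, -1], [0, 0, -1], [0, 0, -1], [0, 0, -1], [0, 0, -0.4], [0, 0, 0], [0, 0, 0]], translation=[[0, 0, 0], [0, 0, 0], [0, 0, 0], [0, 0, 0], [0, 0, 0], [0, 0, 0], [0, 0, 0], [0, 0, 0], [0, 0, 0], [0, 0, 0]], jaw=[0, 0, 0, 0, 0, 0, 0, 0, 0, 0])

```text
clock: 22.3
position: [0.4345, -0.2612, 0.1447]
ee_rot: [0.001, 1.0, 0.0, -0.0]
ft_force: [0.2, -0.0, 0.5]
grip_width: 0.077
grasp_force: 40.6
```

```bash
python3 -c "
from h import *
plan((.595,-.261,.06),90)"
```

```text
now [ 0.4345 -0.2612  0.1447] t 22.3 F [ 0.2 -0.   0.5] w 0.0768661444661389 g 40.55018663406372 j7 2.138714235994471
tool-y angle 89.93 z axis [-5.e-04  1.e-04 -1.e+00]
shift units before turn [-6.42  0.02  3.39]
turn units z -0.02
shift units after turn [-6.42  0.01  3.39]
```

jog_arm(dr=[[0, 0, 0], [0, 0, 0], [0, 0, 0], [0, 0, 0], [0, 0, 0], [0, 0, 0], [0, 0, 0], [0, 0, 0], [0, 0, 0], [0, 0, 0]], translation=[[-0.92, 0, 0], [-0.92, 0, 0], [-0.92, 0, 0], [-0.92, 0, 0], [-0.92, 0, 0], [-0.92, 0, 0], [-0.9, 0, 0.4], [0, 0, 1], [0, 0, 1], [0, 0, 0]], jaw=[0, 0, 0, 0, 0, 0, 0, 0, 0, 0])

```text
clock: 23.3
position: [0.5932, -0.2601, 0.0813]
ee_rot: [0.0, 1.0, 0.001, -0.003]
ft_force: [-0.8, 0.3, -0.2]
grip_width: 0.079
grasp_force: 40.5
```

jog_arm(dr=[[0, 0, 0], [0, 0, 0]], translation=[[0, 0, 0], [0, 0, 0]], jaw=[0, 0])

```text
clock: 23.5
position: [0.5958, -0.2617, 0.0866]
ee_rot: [0.0, 1.0, -0.0, 0.001]
ft_force: [-0.7, -0.2, 0.1]
grip_width: 0.075
grasp_force: 40.6
```

```bash
python3 -c "
from h import *
plan((.595,-.261,.011),90)
from workcell import optics
s=optics.camera('scene')['color'];t=optics.camera('top')['color']
a=np.hstack([cv2.resize(s[180:300,345:525],(480,320)),cv2.resize(t[125:215,350:475],(320,320))]);cv2.imwrite('pics/p4.png',a[:,:,::-1])"
```

```text
now [ 0.5958 -0.2617  0.0866] t 23.5 F [-0.7 -0.2  0.1] w 0.07527626344906763 g 40.5518102645874 j7 2.181913314739894
tool-y angle 89.99 z axis [ 1.8e-03 -6.0e-04 -1.0e+00]
shift units before turn [0.04 0.03 3.02]
turn units z -0.0
shift units after turn [0.03 0.03 3.02]
```

View pics/p4.png

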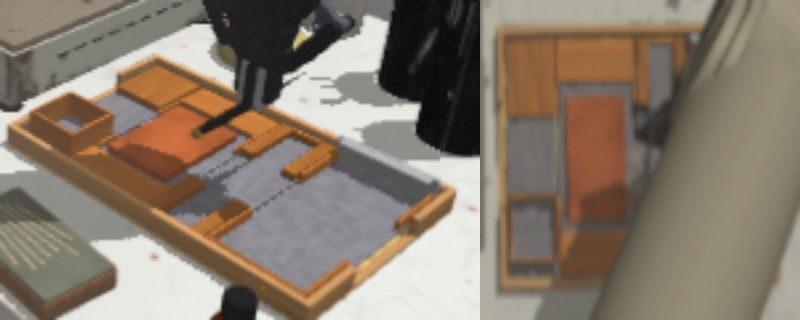

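The plate lies flat in its recess, at (598,155) in the right panel. The needle is aligned along x with its tail at (197,132). I lower it and release.

jog_arm(dr=[[0, 0, 0], [0, 0, 0], [0, 0, 0], [0, 0, 0], [0, 0, 0], [0, 0, 0], [0, 0, 0], [0, 0, 0]], translation=[[0, 0.03, 0.8], [0, 0, 0.8], [0, 0, 0.6], [0, 0, 0.4], [0, 0, 0.2], [0, 0, 0.2], [0, 0, 0], [0, 0, 0]], jaw=[0, 0, 0, 0, 0, 0, 0, 0])

```text
clock: 24.4
position: [0.5957, -0.2609, 0.0109]
ee_rot: [-0.0, 1.0, -0.0, 0.001]
ft_force: [-2.2, 0.7, 4.3]
grip_width: 0.076
grasp_force: 41.1
```

jog_arm(dr=[[0, 0, 0], [0, 0, 0], [0, 0, 0], [0, 0, 0], [0, 0, 0], [0, 0, 0], [0, 0, 0], [0, 0, 0], [0, 0, 0], [0, 0, 0]], translation=[[0, 0, 0], [0, 0, 0], [0, 0, 0], [0, 0, -0.5], [0, 0, -1], [0, 0, -1], [0, 0, -1], [0, 0, -1], [0, 0, -1], [0, 0, -1]], jaw=[0.3, 0.3, 0.3, 0.3, 0.3, 0.3, 0.3, 0.3, 0.3, 0.3])

```text
clock: 25.4
position: [0.595, -0.2607, 0.1746]
ee_rot: [0.0, 1.0, -0.0, 0.0]
ft_force: [1.3, -0.3, 0.4]
grip_width: 0.303
grasp_force: 0.0
```

```bash
python3 -c "
from h import *
plan((.408,-.383,.16),40)"
```

```text
now [ 0.595  -0.2607  0.1746] t 25.4 F [ 1.3 -0.3  0.4] w 0.3031825246984792 g 0.0 j7 2.1436560923829946
tool-y angle 90.0 z axis [ 7.e-04 -2.e-04 -1.e+00]
shift units before turn [ 7.48 -4.89  0.58]
turn units z 12.5
shift units after turn [ 1.06 -8.88  0.58]
```

jog_arm(dr=[[0, 0, 1], [0, 0, 1], [0, 0, 1], [0, 0, 1], [0, 0, 1], [0, 0, 1], [0, 0, 1], [0, 0, 1], [0, 0, 1], [0, 0, 1]], translation=[[0, 0, 0], [0, 0, 0], [0, 0, 0], [0, 0, 0], [0, 0, 0], [0, 0, 0], [0, 0, 0], [0, 0, 0], [0, 0, 0], [0, 0, 0]], jaw=[0.3, 0.3, 0.3, 0.3, 0.5, 0.7, 0.7, 0.7, 0.7, 0.7])

```text
clock: 26.4
position: [0.5952, -0.2606, 0.1735]
ee_rot: [0.343, 0.939, 0.0, 0.0]
ft_force: [0.4, 0.3, -0.4]
grip_width: 0.698
grasp_force: 0.0
```

jog_arm(dr=[[0, 0, 1], [0, 0, 1], [0, 0, 1], [0, 0, 1], [0, 0, 1], [0, 0, 1], [0, 0, 1], [0, 0, 1], [0, 0, 1], [0, 0, 1]], translation=[[0, 0, 0], [0, 0, 0], [0, 0, 0], [0, 0, 0], [0, 0, 0], [0, 0, 0], [0, 0, 0], [0, 0, 0], [0, 0, 0], [0, 0, 0]], jaw=[0.7, 0.7, 0.7, 0.7, 0.7, 0.7, 0.7, 0.7, 0.7, 0.7])

```text
clock: 27.4
position: [0.5952, -0.2605, 0.1735]
ee_rot: [0.644, 0.765, 0.0, 0.0]
ft_force: [1.3, 0.0, 1.0]
grip_width: 0.699
grasp_force: 0.0
```

jog_arm(dr=[[0, 0, 1], [0, 0, 1], [0, 0, 0.5], [0, 0, 0], [0, 0, 0], [0, 0, 0], [0, 0, 0], [0, 0, 0], [0, 0, 0], [0, 0, 0]], translation=[[0, 0, 0], [0, 0, 0], [0, 0, 0], [-0.7, -1, 0], [-0.7, -1, 0], [-0.7, -1, 0], [-0.7, -1, 0], [-0.7, -1, 0], [-0.7, -1, 0], [-0.7, -1, 0]], jaw=[0.8, 0.8, 0.8, 0.8, 0.8, 0.8, 0.8, 0.8, 0.8, 0.8])

```text
clock: 28.4
position: [0.4192, -0.3837, 0.1733]
ee_rot: [0.707, 0.707, 0.0, 0.0]
ft_force: [-0.1, -1.3, 0.0]
grip_width: 0.805
grasp_force: 0.0
```

jog_arm(dr=[[0, 0, 0], [0, 0, 0], [0, 0, 0]], translation=[[0, -0.4, 0], [0, 0, 0], [0, 0, 0]], jaw=[0.8, 0.8, 0.8])

```text
clock: 28.7
position: [0.4114, -0.3822, 0.1729]
ee_rot: [0.707, 0.708, 0.001, 0.0]
ft_force: [0.1, 0.2, -0.8]
grip_width: 0.802
grasp_force: 0.0
```

```bash
python3 -c "
from h import *
plan((.408,-.383,.034),0)
np.set_printoptions(precision=1,suppress=True)
d=pickle.load(open('cam0.pkl','rb')); T,S=d['top'],d['scene']
print('hotplate corner',tri(T,[(350.5,197)],S,[(350.5,203.8)]))
# bottle axis: body+cap edges; base/cap from top image
print(plane(T,[(472.6,234.6)],.078)*1000, proj(S,[(.408,-.383,0),(.408,-.383,.078)]),proj(T,[(.408,-.383,0),(.408,-.383,.078)]))
im=S['color'][275:340,410:455].astype(int); m=(im.sum(2)<300)
for r in (17,25,30,38,45,50): print(r+275, (np.where(m[r])[0][[0,-1]]+410))
"
```

```text
now [ 0.4114 -0.3822  0.1729] t 28.7 F [ 0.1  0.2 -0.8] w 0.8019830904860451 g 0.0 j7 1.010981807481005
tool-y angle 0.1 z axis [ 1.2e-03  7.0e-04 -1.0e+00]
shift units before turn [-0.04 -0.14  5.55]
turn units z 0.02
shift units after turn [-0.03 -0.14  5.55]
hotplate corner [[514.3 -62.1  66.6   9.1]]
[[ 407.3 -380.1   78. ]] [[428.5 325. ]
 [433.9 290.4]] [[464.5 234.1]
 [473.7 234.3]]
292 [428 454]
300 [423 454]
305 [422 442]
313 [421 442]
320 [419 441]
325 [420 440]
```

Bottle axis is confirmed in both views at about (0.408, −0.382). I descend and grip.

jog_arm(dr=[[0, 0, 0], [0, 0, 0], [0, 0, 0], [0, 0, 0], [0, 0, 0], [0, 0, 0], [0, 0, 0], [0, 0, 0]], translation=[[0, -0.14, 0.8], [0, 0, 1], [0, 0, 1], [0, 0, 1], [0, 0, 0.9], [0, 0, 0.6], [0, 0, 0.2], [0, 0, 0]], jaw=[0.8, 0.8, 0.8, 0.8, 0.8, 0.8, 0.8, 0.8])

```text
clock: 29.5
position: [0.4071, -0.3828, 0.0349]
ee_rot: [0.707, 0.708, -0.0, -0.0]
ft_force: [-0.5, 0.5, -0.0]
grip_width: 0.804
grasp_force: 0.0
```

jog_arm(dr=[[0, 0, 0], [0, 0, 0], [0, 0, 0], [0, 0, 0], [0, 0, 0], [0, 0, 0], [0, 0, 0], [0, 0, 0]], translation=[[0, 0, 0], [0, 0, 0], [0, 0, 0], [0, 0, 0], [0, 0, 0], [0, 0, 0], [0, 0, 0], [0, 0, 0]], jaw=[0.7, 0.6, 0.5, 0.45, 0.4, 0.35, 0.3, 0.3], squeeze=30)

```text
clock: 30.3
position: [0.4073, -0.3833, 0.0355]
ee_rot: [0.707, 0.707, 0.0, 0.001]
ft_force: [1.6, 0.3, 5.9]
grip_width: 0.385
grasp_force: 29.6
```

jog_arm(dr=[[0, 0, 0], [0, 0, 0], [0, 0, 0], [0, 0, 0], [0, 0, 0], [0, 0, 0], [0, 0, 0]], translation=[[0, 0, -0.2], [0, 0, -0.6], [0, 0, -1], [0, 0, -1], [0, 0, -0.6], [0, 0, 0], [0, 0, 0]], jaw=[0.3, 0.3, 0.3, 0.3, 0.3, 0.3, 0.3])

```text
clock: 31.0
position: [0.4067, -0.3827, 0.1197]
ee_rot: [0.707, 0.707, 0.0, -0.0]
ft_force: [0.3, 0.5, -1.7]
grip_width: 0.385
grasp_force: 29.9
```

```bash
python3 -c "
from h import *
plan((.536,-.118,.12),0)"
```

```text
now [ 0.4067 -0.3827  0.1197] t 31.0 F [ 0.3  0.5 -1.7] w 0.3849712796927394 g 29.92536088670022 j7 1.0563716433935415
tool-y angle 0.04 z axis [ 1.e-04  6.e-04 -1.e+00]
shift units before turn [10.58  5.18 -0.  ]
turn units z 0.01
shift units after turn [ 1.059e+01  5.170e+00 -1.000e-02]
```

jog_arm(dr=[[0, 0, 0], [0, 0, 0], [0, 0, 0], [0, 0, 0], [0, 0, 0], [0, 0, 0], [0, 0, 0], [0, 0, 0], [0, 0, 0], [0, 0, 0]], translation=[[0.4, 0.2, 0], [0.8, 0.4, 0], [0.8, 0.4, 0], [0.8, 0.4, 0], [0.8, 0.4, 0], [0.8, 0.4, 0], [0.8, 0.4, 0], [0.8, 0.4, 0], [0.8, 0.4, 0], [0.8, 0.4, 0]], jaw=[0.3, 0.3, 0.3, 0.3, 0.3, 0.3, 0.3, 0.3, 0.3, 0.3])

```text
clock: 32.0
position: [0.5016, -0.191, 0.1191]
ee_rot: [0.707, 0.707, -0.0, -0.001]
ft_force: [-0.7, -0.2, 0.2]
grip_width: 0.384
grasp_force: 29.9
```

jog_arm(dr=[[0, 0, 0], [0, 0, 0], [0, 0, 0], [0, 0, 0], [0, 0, 0], [0, 0, 0], [0, 0, 0]], translation=[[0.8, 0.4, 0], [0.8, 0.4, 0], [0.8, 0.4, 0], [0.58, 0.15, 0], [0, 0, 0], [0, 0, 0], [0, 0, 0]], jaw=[0.3, 0.3, 0.3, 0.3, 0.3, 0.3, 0.3])

```text
clock: 32.7
position: [0.5347, -0.1196, 0.12]
ee_rot: [0.708, 0.707, -0.0, -0.0]
ft_force: [0.0, -0.7, -0.7]
grip_width: 0.385
grasp_force: 29.9
```

```bash
python3 -c "
from h import *
plan((.536,-.118,.0435),0)
from workcell import optics
s=optics.camera('scene')['color'];t=optics.camera('top')['color']
a=np.hstack([cv2.resize(s[150:290,340:480],(400,400)),cv2.resize(t[125:215,350:440],(400,400))]);cv2.imwrite('pics/p5.png',a[:,:,::-1])"
```

```text
now [ 0.5347 -0.1196  0.12  ] t 32.7 F [ 0.  -0.7 -0.7] w 0.38530481171861836 g 29.915678678808035 j7 0.5148361963211755
tool-y angle -0.08 z axis [-2.e-04 -2.e-04 -1.e+00]
shift units before turn [0.07 0.05 3.06]
turn units z -0.02
shift units after turn [0.07 0.05 3.06]
```

View pics/p5.png

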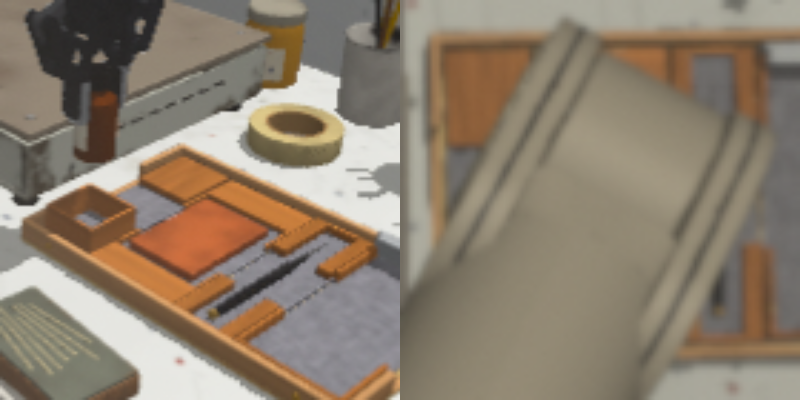

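The plate is flat, the needle lies in its groove (tail (213,312), tip about (320,245)), and the bottle hangs upright at (97,130). I lower it into the well.

jog_arm(dr=[[0, 0, 0], [0, 0, 0], [0, 0, 0], [0, 0, 0], [0, 0, 0], [0, 0, 0], [0, 0, 0], [0, 0, 0], [0, 0, 0], [0, 0, 0]], translation=[[0.07, 0.05, 0.3], [0, 0, 0.5], [0, 0, 0.5], [0, 0, 0.5], [0, 0, 0.4], [0, 0, 0.35], [0, 0, 0.25], [0, 0, 0.15], [0, 0, 0.1], [0, 0, 0]], jaw=[0.3, 0.3, 0.3, 0.3, 0.3, 0.3, 0.3, 0.3, 0.3, 0.3])

```text
clock: 33.8
position: [0.5368, -0.1168, 0.0439]
ee_rot: [0.707, 0.707, 0.0, 0.0]
ft_force: [0.5, -0.0, -0.8]
grip_width: 0.385
grasp_force: 29.9
```

jog_arm(dr=[[0, 0, 0]], translation=[[0, 0, 0]], jaw=[0.3])

```text
clock: 33.9
position: [0.5368, -0.1168, 0.044]
ee_rot: [0.707, 0.707, 0.0, 0.0]
ft_force: [0.7, -0.1, -1.3]
grip_width: 0.388
grasp_force: 29.9
```

jog_arm(dr=[[0, 0, 0], [0, 0, 0], [0, 0, 0], [0, 0, 0], [0, 0, 0], [0, 0, 0], [0, 0, 0], [0, 0, 0], [0, 0, 0], [0, 0, 0]], translation=[[0, 0, 0.04], [0, 0, 0], [0, 0, 0], [0, 0, 0], [0, 0, 0], [0, 0, 0], [0, 0, 0], [0, 0, -0.4], [0, 0, -1], [0, 0, -1]], jaw=[0.3, 0.35, 0.4, 0.45, 0.55, 0.65, 0.75, 0.75, 0.75, 0.75])

```text
clock: 34.9
position: [0.5363, -0.117, 0.1039]
ee_rot: [0.707, 0.707, -0.0, -0.0]
ft_force: [0.5, 0.4, 0.7]
grip_width: 0.751
grasp_force: 0.0
```

jog_arm(dr=[[0, 0, 0], [0, 0, 0], [0, 0, 0], [0, 0, 0], [0, 0, 0], [0, 0, 0], [0, 0, 0], [0, 0, 0], [0, 0, 0], [0, 0, 0]], translation=[[0, 0, -1], [0, 0, -1], [0, 0, -1], [0, 0, -1], [0, -0.9, 0], [0, -0.9, 0], [0, -0.9, 0], [0, -0.9, 0], [0, -0.9, 0], [0, 0, 0]], jaw=[0.75, 0.75, 0.75, 0.75, 0.75, 0.75, 0.75, 0.75, 0.75, 0.75])

```text
clock: 35.9
position: [0.4311, -0.1157, 0.2043]
ee_rot: [0.707, 0.707, 0.002, -0.004]
ft_force: [0.8, -0.7, -0.4]
grip_width: 0.75
grasp_force: 0.0
```

jog_arm(dr=[[0, 0, 0], [0, 0, 0], [0, 0, 0], [0, 0, 0], [0, 0, 0], [0, 0, 0], [0, 0, 0], [0, 0, 0], [0, 0, 0], [0, 0, 0]], translation=[[1, 0, 0], [1, 0, 0], [1, 0, 0], [1, 0, 0], [1, 0, 0], [1, 0, 0], [1, 0, 0], [1, 0, 0], [1, 0, 0], [1, 0, 0]], jaw=[0.75, 0.75, 0.75, 0.75, 0.75, 0.75, 0.75, 0.75, 0.75, 0.75])

```text
clock: 36.9
position: [0.433, 0.1348, 0.2044]
ee_rot: [0.708, 0.707, -0.001, -0.003]
ft_force: [0.8, 0.5, 0.7]
grip_width: 0.748
grasp_force: 0.0
```

jog_arm(dr=[[0, 0, 0], [0, 0, 0], [0, 0, 0], [0, 0, 0], [0, 0, 0], [0, 0, 0], [0, 0, 0], [0, 0, 0], [0, 0, 0], [0, 0, 0]], translation=[[1, 0, 0], [1, 0, 0], [1, 0, 0], [1, 0, 0], [1, 0, 0], [1, 0, 0], [1, 0, 0], [1, 0, 0], [1, 0, 0], [1, 0, 0]], jaw=[0.75, 0.75, 0.75, 0.75, 0.75, 0.75, 0.75, 0.75, 0.75, 0.75])

```text
clock: 37.9
position: [0.4328, 0.3855, 0.2045]
ee_rot: [0.707, 0.707, -0.001, -0.002]
ft_force: [0.6, -0.4, -0.0]
grip_width: 0.747
grasp_force: 0.0
```

jog_arm(dr=[[0, 0, 0], [0, 0, 0], [0, 0, 0]], translation=[[0, 0, 1], [0, 0, 1], [0, 0, 0]], jaw=[0.75, 0.75, 0.75])

```text
clock: 38.2
position: [0.4312, 0.3833, 0.1516]
ee_rot: [0.707, 0.707, -0.004, -0.002]
ft_force: [0.3, -0.4, -0.3]
grip_width: 0.747
grasp_force: 0.0
```

```bash
python3 -c "
from h import *
plan((.4245,.386,.02),0)
from workcell import optics
s=optics.camera('scene')['color'];t=optics.camera('top')['color']
a=np.hstack([cv2.resize(s[185:305,340:480],(467,400)),cv2.resize(t[125:215,350:425],(333,400))]);cv2.imwrite('pics/p6.png',a[:,:,::-1])"
```

```text
now [0.4312 0.3833 0.1516] t 38.2 F [ 0.3 -0.4 -0.3] w 0.7469989172341576 g 0.0 j7 -0.6210938837644074
tool-y angle -0.02 z axis [-0.0081 -0.0029 -1.    ]
shift units before turn [ 0.12 -0.22  5.26]
turn units z -0.0
shift units after turn [ 0.11 -0.27  5.26]
```

View pics/p6.png

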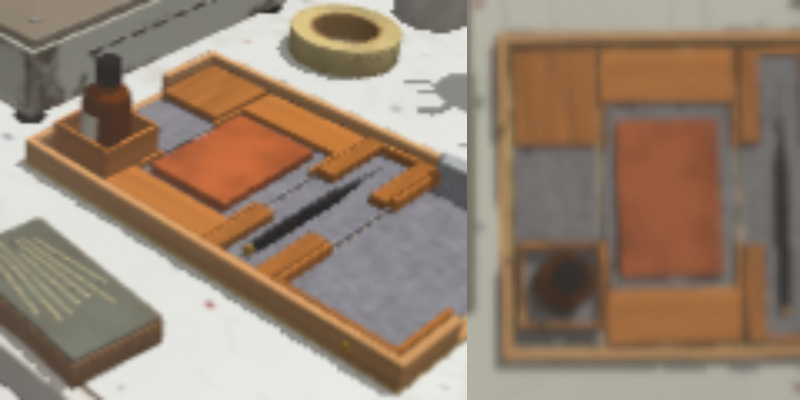

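All three pieces sit right: bottle upright in the well (570,275), plate (668,200), needle (780,210). Now the stone.

jog_arm(dr=[[0, 0, 0], [0, 0, 0], [0, 0, 0], [0, 0, 0], [0, 0, 0], [0, 0, 0], [0, 0, 0], [0, 0, 0], [0, 0, 0], [0, 0, 0]], translation=[[0.06, -0.24, 0.6], [0, 0, 0.8], [0, 0, 0.8], [0, 0, 0.8], [0, 0, 0.8], [0, 0, 0.6], [0, 0, 0.5], [0, 0, 0.3], [0, 0, 0], [0, 0, 0]], jaw=[0.75, 0.75, 0.75, 0.75, 0.75, 0.75, 0.75, 0.75, 0.75, 0.75])

```text
clock: 39.3
position: [0.4261, 0.3861, 0.0255]
ee_rot: [0.707, 0.707, -0.001, -0.003]
ft_force: [0.4, -0.1, -0.0]
grip_width: 0.749
grasp_force: 0.0
```

```bash
python3 -c "
from h import *
plan((.4245,.386,.0155),0)"
```

```text
now [0.4261 0.3861 0.0255] t 39.3 F [ 0.4 -0.1 -0. ] w 0.7494802975396911 g 0.0 j7 -0.5459443932069616
tool-y angle -0.03 z axis [-0.0047  0.0025 -1.    ]
shift units before turn [-0.   -0.06  0.4 ]
turn units z -0.01
shift units after turn [-0.   -0.07  0.4 ]
```

jog_arm(dr=[[-0.067, -0.036, 0], [0, 0, 0], [0, 0, 0], [0, 0, 0], [0, 0, 0], [0, 0, 0], [0, 0, 0], [0, 0, 0], [0, 0, 0]], translation=[[0, -0.04, 0.4], [0, 0, 0], [0, 0, 0], [0, 0, 0], [0, 0, 0], [0, 0, 0], [0, 0, 0], [0, 0, 0], [0, 0, 0]], jaw=[0.75, 0.65, 0.55, 0.45, 0.4, 0.4, 0.4, 0.4, 0.4], squeeze=80)

```text
clock: 40.2
position: [0.4249, 0.386, 0.0155]
ee_rot: [0.707, 0.707, -0.0, -0.0]
ft_force: [-1.9, -2.6, 5.8]
grip_width: 0.513
grasp_force: 82.6
```

```bash
python3 -c "
from h import *
plan((.4245,.386,.0155),0)"
```

```text
now [0.4249 0.386  0.0155] t 40.2 F [-1.9 -2.6  5.8] w 0.5130084389677849 g 82.5717544555664 j7 -0.5453826665550288
tool-y angle -0.03 z axis [-3.e-04  1.e-04 -1.e+00]
shift units before turn [ 0.   -0.02  0.  ]
turn units z -0.01
shift units after turn [ 0.   -0.02  0.  ]
```

Stone is gripped (width matches 46 mm). Lift, carry in y, then turn 90°.

jog_arm(dr=[[0, 0, 0], [0, 0, 0], [0, 0, 0], [0, 0, 0], [0, 0, 0], [0, 0, 0], [0, 0, 0], [0, 0, 0], [0, 0, 0], [0, 0, 0]], translation=[[0, 0, -0.4], [0, 0, -1], [0, 0, -1], [0, 0, -1], [0, 0, -1], [0, 0, -0.8], [-0.4, 0, 0], [-0.8, 0, 0], [-1, 0, 0], [-1, 0, 0]], jaw=[0.4, 0.4, 0.4, 0.4, 0.4, 0.4, 0.4, 0.4, 0.4, 0.4])

```text
clock: 41.2
position: [0.4239, 0.3037, 0.1435]
ee_rot: [0.707, 0.707, -0.001, 0.0]
ft_force: [-0.0, -0.8, -3.5]
grip_width: 0.513
grasp_force: 82.8
```

jog_arm(dr=[[0, 0, 0], [0, 0, 0], [0, 0, 0], [0, 0, 0], [0, 0, 0], [0, 0, 0], [0, 0, 0], [0, 0, 0], [0, 0, 0], [0, 0, 0]], translation=[[-1, 0, 0], [-1, 0, 0], [-1, 0, 0], [-1, 0, 0], [-1, 0, 0], [-1, 0, 0], [-1, 0, 0], [-1, 0, 0], [-1, 0, 0], [-1, 0, 0]], jaw=[0.4, 0.4, 0.4, 0.4, 0.4, 0.4, 0.4, 0.4, 0.4, 0.4])

```text
clock: 42.2
position: [0.4232, 0.0542, 0.1438]
ee_rot: [0.707, 0.707, -0.001, -0.001]
ft_force: [0.6, 0.3, -4.1]
grip_width: 0.518
grasp_force: 82.8
```

jog_arm(dr=[[0, 0, 0], [0, 0, 0], [0, 0, 0], [0, 0, 0], [0, 0, 0], [0, 0, 0], [0, 0, 0], [0, 0, 0], [0, 0, 0], [0, 0, 0]], translation=[[-1, 0, 0], [-1, 0, 0], [-1, 0, 0], [-1, 0, 0], [-1, 0, 0], [-1, 0, 0], [-1, 0, 0], [-1, 0, 0], [-1, 0, 0], [-1, 0, 0]], jaw=[0.4, 0.4, 0.4, 0.4, 0.4, 0.4, 0.4, 0.4, 0.4, 0.4])

```text
clock: 43.2
position: [0.4233, -0.1946, 0.1443]
ee_rot: [0.707, 0.707, 0.001, -0.001]
ft_force: [-0.9, -0.7, -3.7]
grip_width: 0.511
grasp_force: 82.8
```

jog_arm(dr=[[0, 0, 0], [0, 0, 0], [0, 0, 0], [0, 0, 0], [0, 0, 0], [0, 0, 0], [0, 0, 0], [0, 0, 0], [0, 0, 1], [0, 0, 1]], translation=[[-1, 0, 0], [-1, 0, 0], [-1, 0, 0], [-1, 0, 0], [-0.9, 0, 0], [-0.6, 0, 0], [0, 0, 0], [0, 0, 0], [0, 0, 0], [0, 0, 0]], jaw=[0.4, 0.4, 0.4, 0.4, 0.4, 0.4, 0.4, 0.4, 0.4, 0.4])

```text
clock: 44.2
position: [0.4243, -0.3302, 0.1447]
ee_rot: [0.755, 0.655, 0.0, -0.001]
ft_force: [-0.6, 0.8, -5.5]
grip_width: 0.514
grasp_force: 82.7
```

jog_arm(dr=[[0, 0, 1], [0, 0, 1], [0, 0, 1], [0, 0, 1], [0, 0, 1], [0, 0, 1], [0, 0, 1], [0, 0, 1], [0, 0, 1], [0, 0, 1]], translation=[[0, 0, 0], [0, 0, 0], [0, 0, 0], [0, 0, 0], [0, 0, 0], [0, 0, 0], [0, 0, 0], [0, 0, 0], [0, 0, 0], [0, 0, 0]], jaw=[0.4, 0.4, 0.4, 0.4, 0.4, 0.4, 0.4, 0.4, 0.4, 0.4])

```text
clock: 45.2
position: [0.4244, -0.33, 0.1447]
ee_rot: [0.934, 0.358, -0.0, -0.001]
ft_force: [-0.4, -0.1, -4.7]
grip_width: 0.513
grasp_force: 82.8
```

jog_arm(dr=[[0, 0, 1], [0, 0, 1], [0, 0, 1], [0, 0, 1], [0, 0, 1], [0, 0, 1], [0, 0, 1], [0, 0, 1], [0, 0, 1], [0, 0, 1]], translation=[[0, 0, 0], [0, 0, 0], [0, 0, 0], [0, 0, 0], [0, 0, 0], [0, 0, 0], [0, 0, 0], [0, 0, 0], [0, 0, 0], [0, 0, 0]], jaw=[0.4, 0.4, 0.4, 0.4, 0.4, 0.4, 0.4, 0.4, 0.4, 0.4])

```text
clock: 46.2
position: [0.4244, -0.33, 0.1447]
ee_rot: [1.0, 0.017, -0.0, -0.001]
ft_force: [-0.6, 0.3, -4.4]
grip_width: 0.518
grasp_force: 82.8
```

jog_arm(dr=[[0, 0, 0.5], [0, 0, 0], [0, 0, 0]], translation=[[0, 0, 0], [0, 0, 0], [0, 0, 0]], jaw=[0.4, 0.4, 0.4])

```text
clock: 46.5
position: [0.4245, -0.3306, 0.1449]
ee_rot: [1.0, 0.001, -0.0, -0.0]
ft_force: [-0.7, -0.2, -4.9]
grip_width: 0.515
grasp_force: 82.8
```

```bash
python3 -c "
from h import *
plan((.583,-.333,.080),-90)"
```

```text
now [ 0.4245 -0.3306  0.1449] t 46.5 F [-0.7 -0.2 -4.9] w 0.5152871974010828 g 82.77591347694397 j7 -0.5403813077623788
tool-y angle -89.9 z axis [-6.e-04  5.e-04 -1.e+00]
shift units before turn [6.34 0.11 2.59]
turn units z 0.02
shift units after turn [6.34 0.1  2.6 ]
```

jog_arm(dr=[[0, 0, 0], [0, 0, 0], [0, 0, 0], [0, 0, 0], [0, 0, 0], [0, 0, 0], [0, 0, 0], [0, 0, 0], [0, 0, 0], [0, 0, 0]], translation=[[0.5, 0.1, 0], [0.9, 0, 0], [0.9, 0, 0], [0.9, 0, 0], [0.9, 0, 0], [0.9, 0, 0], [0.8, 0, 0], [0.5, 0, 0], [0, 0, 0], [0, 0, 0]], jaw=[0.4, 0.4, 0.4, 0.4, 0.4, 0.4, 0.4, 0.4, 0.4, 0.4])

```text
clock: 47.5
position: [0.5818, -0.3342, 0.1445]
ee_rot: [1.0, 0.0, -0.001, 0.0]
ft_force: [-0.5, 0.1, -3.7]
grip_width: 0.51
grasp_force: 82.8
```

jog_arm(dr=[[0, -0.5, 0], [0, -0.5, 0], [0, -0.5, 0], [0, -0.5, 0], [0, 0, 0], [0, 0, 0], [0, 0, 0]], translation=[[0, 0, 0.5], [0, 0, 0.5], [0, 0, 0.5], [0, 0, 0.5], [0, 0, 0], [0, 0, 0], [0, 0, 0]], jaw=[0.4, 0.4, 0.4, 0.4, 0.4, 0.4, 0.4])

```text
clock: 48.2
position: [0.5791, -0.3348, 0.0963]
ee_rot: [0.998, -0.001, -0.069, 0.0]
ft_force: [-0.4, 0.1, -4.7]
grip_width: 0.512
grasp_force: 82.9
```

```bash
python3 -c "
from h import *
plan((.583,-.333,.040),-90)
from workcell import optics
s=optics.camera('scene')['color'];t=optics.camera('top')['color']
a=np.hstack([cv2.resize(s[180:310,390:530],(430,400)),cv2.resize(t[120:220,400:475],(300,400))]);cv2.imwrite('pics/p7.png',a[:,:,::-1])"
```

```text
now [ 0.5791 -0.3348  0.0963] t 48.2 F [-0.4  0.1 -4.7] w 0.5122371349226541 g 82.94218182563782 j7 -0.7004479703286421
tool-y angle -90.07 z axis [-1.379e-01 -9.000e-04 -9.904e-01]
shift units before turn [ 0.46 -0.07  2.21]
turn units z -0.02
shift units after turn [ 0.15 -0.07  2.25]
```

View pics/p7.png

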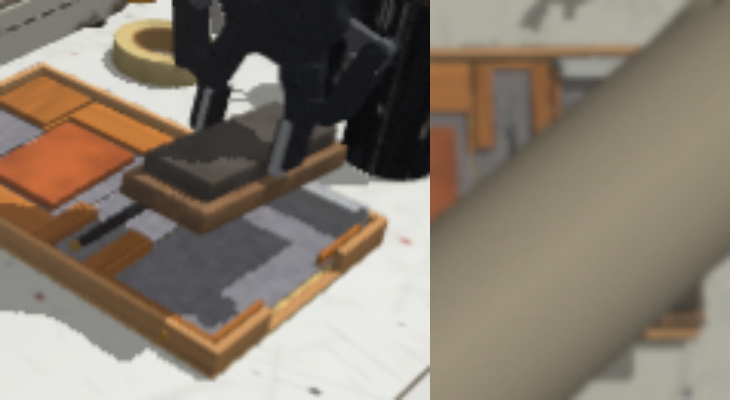

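The stone is held, tilted with its +x end low, above the cradle (crop (240,160)). I lower it to just above the floor, then feel for contact.

jog_arm(dr=[[0, 0, 0], [0, 0, 0], [0, 0, 0], [0, 0, 0], [0, 0, 0], [0, 0, 0], [0, 0, 0]], translation=[[0.16, -0.07, 0.5], [0.1, 0, 0.6], [0.1, 0, 0.6], [0.06, 0, 0.4], [0.02, 0, 0.1], [0, 0, 0], [0, 0, 0]], jaw=[0.4, 0.4, 0.4, 0.4, 0.4, 0.4, 0.4])

```text
clock: 49.0
position: [0.5827, -0.3328, 0.0398]
ee_rot: [0.998, -0.0, -0.07, 0.001]
ft_force: [-0.6, 0.0, -3.6]
grip_width: 0.511
grasp_force: 82.9
```

```bash
python3 -c "
from h import *
plan((.583,-.333,.0352),-90)"
```

```text
now [ 0.5827 -0.3328  0.0398] t 49.0 F [-0.6  0.  -3.6] w 0.5112036198565671 g 82.90325403213501 j7 -0.69103961689175
tool-y angle -90.03 z axis [-0.1391 -0.001  -0.9903]
shift units before turn [0.04 0.01 0.18]
turn units z -0.01
shift units after turn [0.01 0.01 0.18]
```

jog_arm(dr=[[0, 0, 0], [0, 0, 0], [0, 0, 0], [0, 0, 0], [0, 0, 0]], translation=[[0.01, 0, 0.06], [0.01, 0, 0.06], [0.01, 0, 0.05], [0, 0, 0], [0, 0, 0]], jaw=[0.4, 0.4, 0.4, 0.4, 0.4])

```text
clock: 49.5
position: [0.5828, -0.3325, 0.0351]
ee_rot: [0.998, -0.0, -0.07, 0.0]
ft_force: [0.1, 0.4, -3.1]
grip_width: 0.51
grasp_force: 83.1
```

jog_arm(dr=[[0, 0, 0], [0, 0, 0], [0, 0, 0]], translation=[[0.006, 0, 0.04], [0, 0, 0], [0, 0, 0]], jaw=[0.4, 0.4, 0.4])

```text
clock: 49.8
position: [0.5826, -0.3326, 0.0342]
ee_rot: [0.998, -0.0, -0.07, 0.0]
ft_force: [-2.7, 0.0, -0.3]
grip_width: 0.514
grasp_force: 83.4
```

Light floor contact. Slide under the lip.

jog_arm(dr=[[0, 0, 0], [0, 0, 0], [0, 0, 0], [0, 0, 0], [0, 0, 0], [0, 0, 0], [0, 0, 0]], translation=[[0.1, 0, -0.014], [0.1, 0, -0.014], [0.1, 0, -0.014], [0.1, 0, -0.014], [0.1, 0, -0.014], [0, 0, 0], [0, 0, 0]], jaw=[0.4, 0.4, 0.4, 0.4, 0.4, 0.4, 0.4])

```text
clock: 50.5
position: [0.5959, -0.3325, 0.0339]
ee_rot: [0.998, -0.0, -0.07, 0.0]
ft_force: [-0.0, -0.5, 0.2]
grip_width: 0.516
grasp_force: 83.6
```

jog_arm(dr=[[0, 0, 0], [0, 0, 0], [0, 0, 0]], translation=[[0.06, 0, -0.008], [0, 0, 0], [0, 0, 0]], jaw=[0.4, 0.4, 0.4])

```text
clock: 50.8
position: [0.5967, -0.3325, 0.0339]
ee_rot: [0.998, -0.0, -0.07, 0.0]
ft_force: [-1.6, -0.9, 1.6]
grip_width: 0.512
grasp_force: 83.6
```

jog_arm(dr=[[0, 0, 0], [0, 0, 0], [0, 0, 0]], translation=[[0.04, 0, -0.006], [0, 0, 0], [0, 0, 0]], jaw=[0.4, 0.4, 0.4])

```text
clock: 51.1
position: [0.5978, -0.3325, 0.0339]
ee_rot: [0.998, -0.0, -0.07, 0.0]
ft_force: [-3.0, -0.3, 2.1]
grip_width: 0.514
grasp_force: 83.6
```

jog_arm(dr=[[0, 0, 0], [0, 0, 0], [0, 0, 0]], translation=[[0.04, 0, -0.006], [0, 0, 0], [0, 0, 0]], jaw=[0.4, 0.4, 0.4])

```text
clock: 51.4
position: [0.5989, -0.3325, 0.0339]
ee_rot: [0.998, -0.0, -0.07, 0.0]
ft_force: [-2.8, -0.9, 1.6]
grip_width: 0.515
grasp_force: 83.6
```

jog_arm(dr=[[0, 0, 0], [0, 0, 0], [0, 0, 0]], translation=[[0.04, 0, -0.006], [0, 0, 0], [0, 0, 0]], jaw=[0.4, 0.4, 0.4])

```text
clock: 51.7
position: [0.5991, -0.3325, 0.0339]
ee_rot: [0.997, -0.0, -0.071, -0.0]
ft_force: [-7.1, 0.8, 2.9]
grip_width: 0.518
grasp_force: 83.7
```

jog_arm(dr=[[0, 0, 0], [0, 0, 0], [0, 0, 0]], translation=[[0.04, 0, -0.006], [0, 0, 0], [0, 0, 0]], jaw=[0.4, 0.4, 0.4])

```text
clock: 52.0
position: [0.5992, -0.3326, 0.0338]
ee_rot: [0.997, -0.001, -0.072, -0.0]
ft_force: [-9.9, 1.0, 5.4]
grip_width: 0.519
grasp_force: 83.8
```

Wall contact (−10 N) at the expected place. Back off slightly, then swing the −x end down about the +x edge.

jog_arm(dr=[[0, 0, 0], [0, 0, 0], [0, 0.25, 0], [0, 0.25, 0], [0, 0.25, 0], [0, 0.25, 0], [0, 0, 0], [0, 0, 0]], translation=[[-0.06, 0, 0.008], [0, 0, 0], [-0.01, 0, 0.06], [-0.01, 0, 0.06], [-0.01, 0, 0.06], [-0.01, 0, 0.06], [0, 0, 0], [0, 0, 0]], jaw=[0.4, 0.4, 0.4, 0.4, 0.4, 0.4, 0.4, 0.4])

```text
clock: 52.8
position: [0.5978, -0.3324, 0.0282]
ee_rot: [0.999, -0.0, -0.035, 0.0]
ft_force: [-2.0, -2.0, 1.1]
grip_width: 0.512
grasp_force: 83.5
```

```bash
python3 -c "
from h import *
plan((.596,-.333,.0225),-90)"
```

```text
now [ 0.5978 -0.3324  0.0282] t 52.8 F [-2.  -2.   1.1] w 0.5122099165448342 g 83.4910261631012 j7 -0.6704923349540878
tool-y angle -90.03 z axis [-6.990e-02 -5.000e-04 -9.976e-01]
shift units before turn [-0.05  0.02  0.23]
turn units z -0.01
shift units after turn [-0.07  0.02  0.23]
```

jog_arm(dr=[[0, 0.25, 0], [0, 0.25, 0], [0, 0.25, 0], [0, 0.25, 0], [0, 0, 0], [0, 0, 0]], translation=[[-0.01, 0, 0.06], [-0.01, 0, 0.06], [-0.01, 0, 0.06], [-0.01, 0, 0.05], [0, 0, 0], [0, 0, 0]], jaw=[0.4, 0.4, 0.4, 0.4, 0.4, 0.4])

```text
clock: 53.4
position: [0.5974, -0.3323, 0.0236]
ee_rot: [1.0, 0.0, 0.001, 0.0]
ft_force: [0.6, 1.5, 8.6]
grip_width: 0.521
grasp_force: 84.4
```

```bash
python3 -c "
from h import *
plan((.596,-.333,.0225),-90)"
```

```text
now [ 0.5974 -0.3323  0.0236] t 53.4 F [0.6 1.5 8.6] w 0.5212233705021172 g 84.37175989151001 j7 -0.6248764679906478
tool-y angle -89.99 z axis [ 2.6e-03 -5.0e-04 -1.0e+00]
shift units before turn [-0.06  0.03  0.04]
turn units z 0.0
shift units after turn [-0.05  0.03  0.04]
```

Flat on the floor with light contact; TCP height 23.6 mm matches 8+15.5. Release and retreat.

jog_arm(dr=[[0, 0, 0], [0, 0, 0], [0, 0, 0], [0, 0, 0], [0, 0, 0], [0, 0, 0], [0, 0, 0], [0, 0, 0], [0, 0, 0], [0, 0, 0]], translation=[[0, 0, 0], [0, 0, 0], [0, 0, 0], [0, 0, 0], [0, 0, -0.4], [0, 0, -1], [0, 0, -1], [0, 0, -1], [0, 0, -1], [0, 0, -1]], jaw=[0.6, 0.65, 0.7, 0.7, 0.7, 0.7, 0.7, 0.7, 0.7, 0.7])

```text
clock: 54.4
position: [0.5963, -0.3326, 0.1593]
ee_rot: [1.0, -0.0, -0.0, 0.0]
ft_force: [-0.1, 0.0, -0.3]
grip_width: 0.703
grasp_force: 0.0
```

jog_arm(dr=[[0, 0, 0], [0, 0, 0], [0, 0, 0], [0, 0, 0], [0, 0, 0], [0, 0, 0], [0, 0, 0], [0, 0, 0], [0, 0, 0], [0, 0, 0]], translation=[[0, 0, -1], [0, 0, -1], [0, 0, -1], [-0.5, -0.9, 0], [-0.5, -0.9, 0], [-0.5, -0.9, 0], [-0.5, -0.9, 0], [-0.5, -0.9, 0], [-0.5, -0.9, 0], [-0.5, -0.9, 0]], jaw=[0.7, 0.7, 0.7, 0.7, 0.7, 0.7, 0.7, 0.7, 0.7, 0.7])

```text
clock: 55.4
position: [0.5084, -0.1744, 0.2325]
ee_rot: [1.0, -0.0, -0.0, 0.0]
ft_force: [-0.5, 0.4, 1.4]
grip_width: 0.701
grasp_force: 0.0
```

jog_arm(dr=[[0, 0, 0], [0, 0, 0], [0, 0, 0], [0, 0, 0], [0, 0, 0], [0, 0, 0], [0, 0, 0], [0, 0, 0], [0, 0, 0], [0, 0, 0]], translation=[[-0.2, -1, 0], [-0.2, -1, 0], [-0.2, -1, 0], [-0.2, -1, 0], [-0.2, -1, 0], [-0.2, -1, 0], [-0.2, -1, 0], [-0.2, -1, 0], [0, 0, 0], [0, 0, 0]], jaw=[0.7, 0.7, 0.7, 0.7, 0.7, 0.7, 0.7, 0.7, 0.7, 0.7])

```text
clock: 56.4
position: [0.4692, 0.0247, 0.2325]
ee_rot: [1.0, -0.0, -0.0, -0.0]
ft_force: [0.9, -0.1, 0.8]
grip_width: 0.695
grasp_force: 0.0
```

```bash
python3 -c "
from h import *
from workcell import optics
s=optics.camera('scene')['color'];t=optics.camera('top')['color']
a=np.hstack([cv2.resize(s[185:315,345:520],(450,420)),cv2.resize(t[122:217,350:475],(350,420))])
b=cv2.resize(t[200:255,220:440],(800,170));cv2.imwrite('pics/p8.png',np.vstack([a,b])[:,:,::-1])"
```

```text
(no output)
```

View pics/p8.png

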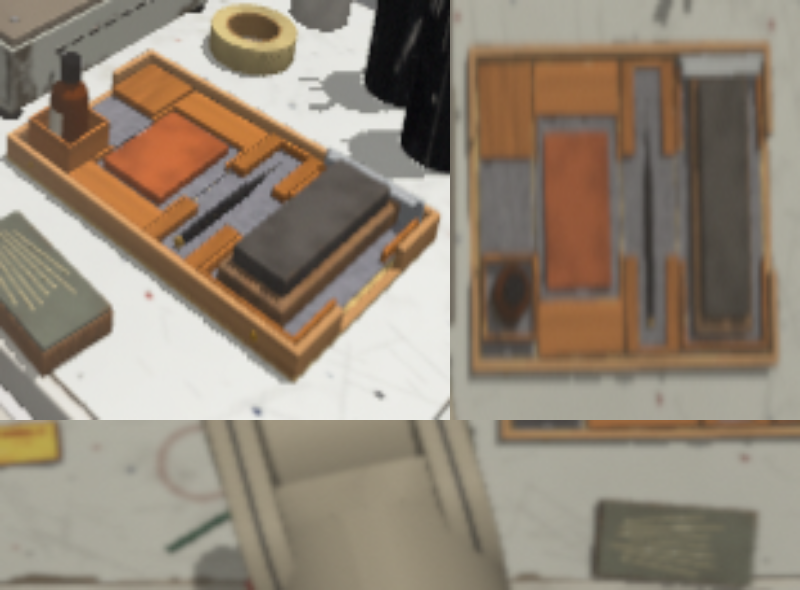

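Everything is packed. The stone lies flat under the lip at (725,200), the needle is in its groove at (648,200), the plate is in its pocket at (577,210), and the bottle stands upright at (512,297). The lino block and pencil are where they were. Handing in.

```bash
python3 -c "
from workcell import manip
print(manip.hand_in())"
```

```text
the job is handed in; nothing more can be done
None
```

The drypoint kit is packed in the order asked and the job is handed in at about 56 s: plate flat, needle in its groove, bottle upright in its well, and oilstone flat under the keeper lip, with the lino block and pencil left where they lay.

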